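# Check the lens cases and slide their tray home under the shelf

### The job

Clear the examination table: tug the lid of each lens case in the steel tray gently upwards, without tipping the tray up, the left case first and then the right, to find any whose catch has not caught, and press such a lid down until it snaps shut before the tray goes anywhere. Then push the tray flat along the table by its rim, not dragging it by the lids, through the gap between the charger and the outlet box and into the bay under the shelf, square and all the way home against the stop rail. Neither the tray nor the robot may touch the charger, the outlet box or the shelf's legs, and the tub, the jar and the strip box stay where they are.

Things in the scene. Friction and masses are not known exactly. Their poses are not given: they have to be found in the camera images.
- tray: Loose open steel tray, 96 (its x) x 160 (its y) mm, rim 28 mm high, 0.75 to 1 kg in all. Origin: centre of its underside; x points to its rear (away from the robot at yaw 0), y to its left. Two equal blue lens cases are fixed in it, 37 mm left (+y) and right (-y) of its middle, each 62 x 64 mm, 43 mm high, with a 7 mm thick lid on top, hinged at the rear. They stand 11 to 18 mm inside the rim.
- knob_left (a point): Centre of the white ball knob, 16 mm in diameter, on the LEFT (+y) case's lid, where it lies when the lid is caught (the point is fixed in the tray): 65 mm above the table and 15 mm above the lid's flat top, on a 9 mm stem; 16 mm in front of (-x) the tray's middle. The lid swings about a hinge line along the tray's y, 48 mm behind the knob (+x) and 12 mm below its centre.
- knob_right (a point): The same point of the RIGHT (-y) case's lid.
- catch_left (a point): The left case's black spring catch, at its front, fixed in the tray. A caught lid gives under 1 mm when its knob is pulled up, then holds: pull with about 3 N (some 5 N starts to tip the tray). A lid not caught looks nearly the same, its knob 3 mm higher, and swings up on its hinge at under 0.5 N (about 2 N if the grip does not turn with it); pressing its knob down with 8 to 12 N snaps it shut. None, one or both may be open.
- catch_right (a point): The right case's spring catch, the same.
- shelf: Fixed white equipment shelf: deck 155 (x) x 250 (y) x 10 mm, underside 165 mm above the table, from 70 mm in front of (-x) to 85 mm behind the origin; a tissue pack and a carton on it reach 230 mm. Origin: on the table, midway between its legs; x points to its rear, away from the robot. Under the deck is the tray's bay, open to the front, 212 mm wide between the legs.
- bay (a point): Point on the table in the bay where the tray's origin lies when fully home: its rear rim then meets the rubber-faced, 35 mm high fixed stop rail. It is 16 mm behind the shelf's origin, axes as the shelf. The tray's front rim is then 38 mm behind the deck's front edge, so an upright gripper cannot follow it in: lean the tool 30 to 45 degrees back towards the robot.
- shelf_leg_left: Left (+y) leg of the shelf, an upright board 145 (x) x 18 (y) x 165 mm, from 60 mm in front of to 85 mm behind the shelf's origin, its inner face 106 mm from the shelf's middle. Its frame is the shelf's own frame.
- shelf_leg_right: Right (-y) leg, the mirror image of the left one. Its frame is the shelf's own frame.
- charger: Fixed black desk charger for hand-held instruments, 70 (x) x 100 (y) x 48 mm, with one instrument standing in its right well up to 173 mm high. Origin: centre of its underside. It stands to the right of the shelf, with the tray's way passing in front (-x) of it.
- outlet: Fixed white desk outlet box, 56 (x) x 100 (y) x 41 mm. Origin: foot of its far face (the box reaches from there 56 mm towards -x, 50 mm to either side in y). It stands on the robot's side of the tray's way, facing the charger across it.
- tub: Loose yellow lidded plastic tub, 76 mm across, 108 mm high, 0.18 kg. Origin: centre of its underside.
- jar: Loose turned wooden jar, 82 mm across, 118 mm high, 0.3 kg. Origin: centre of its underside.
- strip_box: Loose blue box of test strips, 50 (x) x 75 (y) x 60 mm with strips standing to 80 mm, 0.12 kg. Origin: centre of its underside.

How it is judged (in metres and radians):
On the way, in this order (a step that is already met when the one before it is completed fails the run):
1. the left lid is tugged: it pulls on its catch or swings up ((contact force between lid_left_c0 and catch_left_c0 above 0.8 N or z of knob_left in the frame of tray above 0.071 m)), for 0.1 s.
2. then the right lid is tugged: it pulls on its catch or swings up ((contact force between lid_right_c0 and catch_right_c0 above 0.8 N or z of knob_right in the frame of tray above 0.071 m)), for 0.1 s.
3. the tray, with both lids caught, has come through the gap between charger and outlet box and stands in front of the bay (z of each of knob_left, knob_right in the frame of tray below 0.0664 m and y of tray in the frame of bay above -0.03 m and x of tray in the frame of bay below -0.09 m), for 0.1 s.
At the end, for the whole second after the job is handed in: The tray rests flat in the bay with its origin within 8 mm (x) of the home point against the stop rail and 22 mm (y) of the bay's middle, square to the shelf within 0.10 rad; both lids are down and caught; nothing moves (x of tray in the frame of bay between -0.008 and 0.006 m and y of tray in the frame of bay between -0.022 and 0.022 m and angle between the x axis of tray and the x axis of shelf, either way round below 0.1 rad and angle between tray's own z axis and vertical below 0.03 rad and height (world z) of tray below 0.004 m and z of each of knob_left, knob_right in the frame of tray below 0.0664 m and linear speed of tray below 0.01 m/s); the robot touches nothing.
It fails at once if the tray is moved more than 60 mm while a lid is not caught (distance of tray from where it was at the start of the episode above 0.06 m and (not (z of knob_left in the frame of tray below 0.0664 m) or not (z of knob_right in the frame of tray below 0.0664 m))).
It fails at once if the tray is moved away (more than 60 mm) with the fingers on a lid (distance of tray from where it was at the start of the episode above 0.06 m and (contact force between the fingers and knob_left above 1 N or contact force between the fingers and lid_left_c2 above 1 N or contact force between the fingers and knob_right above 1 N or contact force between the fingers and lid_right_c2 above 1 N)).
It fails at once if the tray is lifted more than 15 mm or tipped more than 0.12 rad (height (world z) of tray above 0.015 m or angle between tray's own z axis and vertical above 0.12 rad).
It fails at once if the tray or the robot touches the charger, the outlet box or a shelf leg (contact force between any of charger, outlet, shelf_leg_left, shelf_leg_right and anything else above 0.5 N).
It fails at once if the tub, the jar or the strip box is moved more than 10 mm or tipped (distance of any of tub, jar, strip_box from where it was at the start of the episode above 0.01 m or angle between any of tub, jar, strip_box's own z axis and vertical above 0.2 rad).
It also fails if it takes over 72 s, if anything falls off the work surface, if the arm or the gripper's body presses on something with over 40 N, if the wrist force passes 120 N, or if a joint passes its speed limit or range.

### The arm

A 6-joint arm with a two-finger parallel gripper is mounted at the origin on the work surface. World frame = base frame: x ahead of the robot, y to its left, z up, the work surface at z = 0. Lengths are in m, angles in degrees, forces in N, time in s.
With the tool pointing down it reaches from about 0.35 to 0.875 m from the base axis. Payload 4.2 kg.
Tool frame: the origin (TCP) lies between the finger pads; the fingertips stand 14 mm ahead of it and the grasp point (between the pads) lies 5 mm behind it (r.tcp_to_tips is the distance from the TCP to the fingertips, in m); y points along the fingers, x is the direction in which the jaws open and shut, and the axes are right-handed (so a half turn about y gives the same grasp; the last joint's range is limited). The gripper opens to 87 mm and grips with 3 to 60 N. Pads are 19 mm wide; open, the fingers measure 117 mm over their backs; the gripper's body (75 mm by 190 mm) begins 51 mm behind the grasp point.
Start: joints at [-58.751, 22.042, 0.453, 0, -68.411, -14.817], TCP at [0.177, -0.599, 0.237] pointing down, gripper open.
Joint ranges: [-179.83, 179.83], [-69.29, 118.12], [-61.27, 80.66], [-181.25, 117.63], [-171.15, -9.14], [-177.46, 177.46]. Speed limits (degrees/s): [159.86, 159.86, 180, 180, 180, 180].

### API

Orientations are given as a 3x3 rotation matrix whose columns are the frame's x, y, z axes.
In Python, from station import sense, optics, ticket, r gives the robot as it stands.
- The arm moves only by the tool carry_out, never from a script. Its argument "steps" is a list that holds one entry, the list of rows, each a list of 6 numbers: the shift along the world's x, y, z in cm, then the turn, a rotation vector about the world's x, y, z in rad. A call has 1 to 20 rows; each row is the pose to reach, as a shift and turn from the pose commanded when the call began; what a row does not reach only later rows make up. A row lasts 1/8 s, in which the tool goes at most 62.5 mm and 10.7 degrees, less where a joint would pass 70% of its speed; a pose out of reach is approached as far as the arm can. A call with a gripper value outside its range is refused whole. "fingers" is the closure in counts, from 0 (fully open) to 255 (shut), set as the call begins (left out, the last holds). The fingers move at their own pace and stop on an object; the grip force is fixed at half the most. Time passes only in rows, so rows that repeat a pose let the fingers close. It gives the time, the measured TCP pose, the force and the opening at its end, in the units of the state.
- sense(): the state, without advancing time (a new reading comes with each control period).
- optics.capture(name): name is "scene" or "top" or "wrist"; returns a dict with "image" (480x640x3 uint8, red, green, blue), "fov_y" (degrees; the focal length in pixels is half the picture's height over the tangent of half this angle, whatever the lens; pixels are square), "cx", "cy" (the principal point, pixels), "rvec" (rotation vector, rad) and "tvec" (3), from world to camera coordinates, as OpenCV has them. Camera axes: x right, y down, z forward; pixel columns grow to the right and rows downward; lengths in m; the calibration is good to about 2 mm. A picture is of the moment at which its call begins. There is no depth.
- ticket.finish_job(): hands the job in, once; it reports no verdict.
The state is a dict: "time_s": time; "joints": joint angles; "joint_velocities": joint speeds; "effort": joint torques, N m; "tcp_pos": TCP position; "ee_rot": TCP orientation; "wrist_force": force on the tool from outside, world axes, zero at the start; "moment": the same for the moment, N m; "gripper_width": opening from 0.0 (shut) to 1.0 (fully open).
Only numpy, scipy, OpenCV 4.12 (cv2) and the standard library are available. Lean on these libraries where they do the work, as an engineer would, in place of code of your own. Each camera call takes 0.05 s, during which the arm holds its last target.

## Working session

There is one attempt and no reset: what is moved stays moved. The work goes in short steps, Python scripts to look and compute and a tool call to move; the robot and the scene stay as the last step left them, time stands still between calls to the robot, and variables do not carry over. Pictures are saved under pics/ and viewed, and the job is handed in when it is done.

Besides the shell and the picture viewer there is one more tool, called after "Call:" as name([rows], argument=value, ...), one row to a line, values as JSON. carry_out: Moves the arm, as the interface text tells. Its arguments: {"type":"object","properties":{"steps":{"type":"array","items":{"type":"array","items":{"type":"array","items":{"type":"number"}}}},"fingers":{"type":"number"}},"required":["steps"]}

```bash
ls; mkdir -p pics
python3 - <<'E'
from station import sense, optics, ticket, r
import cv2
s=sense()
for k,v in s.items(): print(k,v)
for n in ("scene","top","wrist"):
    c=optics.capture(n); cv2.imwrite(f"pics/{n}0.png",c["image"][:,:,::-1])
    print(n,{k:v for k,v in c.items() if k!="image"})
print(r.tcp_to_tips,[a for a in dir(r) if a[0]!='_'])
E
```

```text
pics
time_s 0.0
joints [-5.87505473e+01  2.20902669e+01  3.79940058e-01 -2.95881654e-02
 -6.84093664e+01 -1.48170327e+01]
joint_velocities [ 0.05242327  0.01361776 -0.04134281  0.05785622 -0.09545677  0.03917416]
effort [ 6.96648949e-04 -3.90667605e+01  1.87404692e+01  4.21966821e+00
  1.09237616e-02 -1.97610625e-04]
tcp_pos [ 0.1766718  -0.59892087  0.23546431]
ee_rot [[-2.82700755e-01 -6.73184469e-04 -9.59207918e-01]
 [ 9.59205762e-01  2.03501452e-03 -2.82701548e-01]
 [ 2.14231233e-03 -9.99997703e-01  7.04222789e-05]]
wrist_force [-0.10075885  0.47891569  0.25229529]
moment [-0.0175334   0.03598166 -0.02405909]
gripper_width 0.9975171501027883
scene {'fov_y': 43.64034576117569, 'cx': 313.79480567519187, 'cy': 223.6059664794243, 'rvec': array([ 0.66895937,  2.96000305, -0.45212106]), 'tvec': array([ 0.48607751, -0.24610983,  1.36452885])}
top {'fov_y': 50.54148046376526, 'cx': 319.80791216792824, 'cy': 244.69536344412106, 'rvec': array([ 2.14041963, -2.10333298,  0.21546914]), 'tvec': array([0.02472624, 0.56471769, 0.9275997 ])}
wrist {'fov_y': 58.76198808684339, 'cx': 327.79424336498926, 'cy': 237.45022875297718, 'rvec': array([-1.78167083, -2.3800729 , -0.31016722]), 'tvec': array([ 0.62462354, -0.03229795,  0.38973048])}
0.014 ['PlanningError', 'tcp_to_tips']
```

View pics/scene0.png

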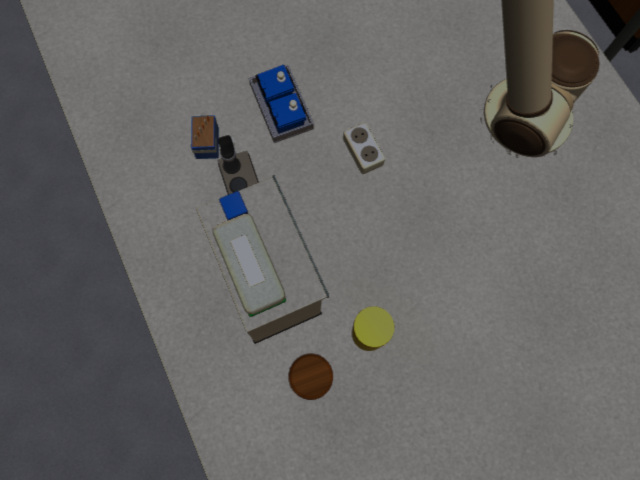

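View pics/top0.png

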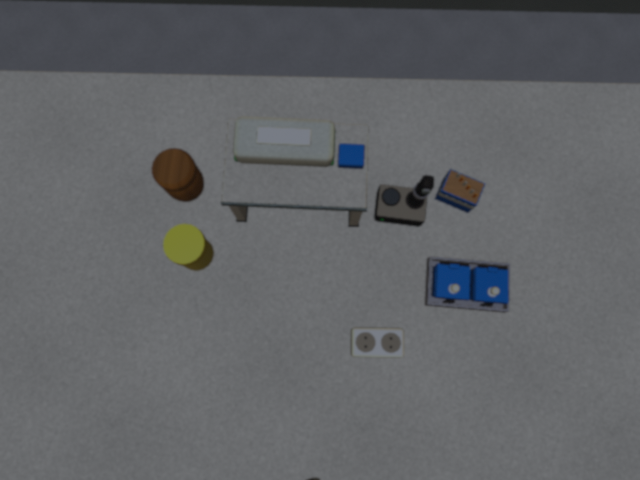

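View pics/wrist0.png

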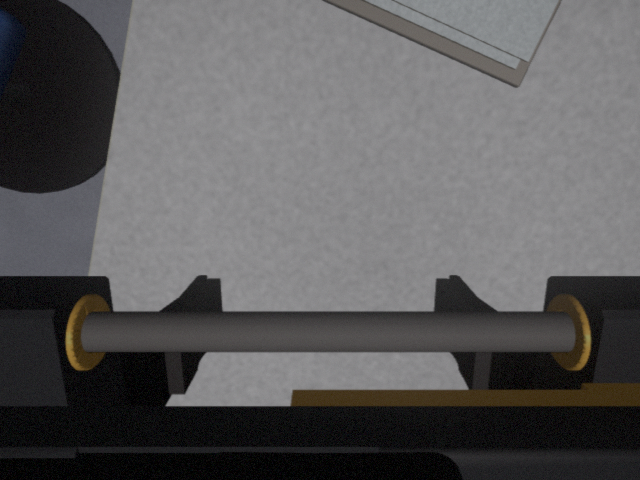

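```bash
cat > h.py <<'E'
from station import sense, optics, ticket, r
import cv2, numpy as np
def cam(n):
    c=optics.capture(n); f=240/np.tan(np.radians(c["fov_y"]/2))
    c["K"]=np.array([[f,0,c["cx"]],[0,f,c["cy"]],[0,0,1]]); c["R"]=cv2.Rodrigues(c["rvec"])[0]; c["t"]=np.array(c["tvec"]).reshape(3); return c
def proj(c,P):
    P=np.atleast_2d(np.array(P,float)); return cv2.projectPoints(P.reshape(-1,1,3),c["rvec"],c["tvec"],c["K"],None)[0].reshape(-1,2)
def ray(c,uv,z):
    d=c["R"].T@np.linalg.inv(c["K"])@np.array([uv[0],uv[1],1.]); o=-c["R"].T@c["t"]; return o+d*(z-o[2])/d[2]
def crop(c,x0,y0,w,h,name,s=None,gain=2):
    s=s or min(800/w,600/h); im=c["image"][y0:y0+h,x0:x0+w,::-1]; im=cv2.resize(im,None,fx=s,fy=s,interpolation=cv2.INTER_CUBIC)
    cv2.imwrite("pics/"+name,cv2.convertScaleAbs(im,alpha=gain)); print(name,s)
def box(x0,x1,y0,y1,z0,z1): return np.array([[x,y,z] for x in(x0,x1) for y in(y0,y1) for z in(z0,z1)],float)
def place(P,x,y,yaw):
    c,s=np.cos(yaw),np.sin(yaw); return np.array(P)@np.array([[c,-s,0],[s,c,0],[0,0,1]]).T+[x,y,0]
def mv(): 
    s=sense(); print(round(s["time_s"],2),np.round(s["tcp_pos"],4),np.round(s["wrist_force"],2),round(s["gripper_width"],3)); return s
E
python3 - <<'E'
from h import *
c=cam("top"); crop(c,340,150,180,135,"a1.png"); crop(c,340,235,180,135,"a2.png"); crop(c,200,100,200,150,"a3.png")
s=cam("scene"); crop(s,180,50,220,165,"a4.png"); crop(s,180,170,220,165,"a5.png")
E
```

```text
a1.png 4.444444444444445
a2.png 4.444444444444445
a3.png 4.0
a4.png 3.6363636363636362
a5.png 3.6363636363636362
```

View pics/a1.png

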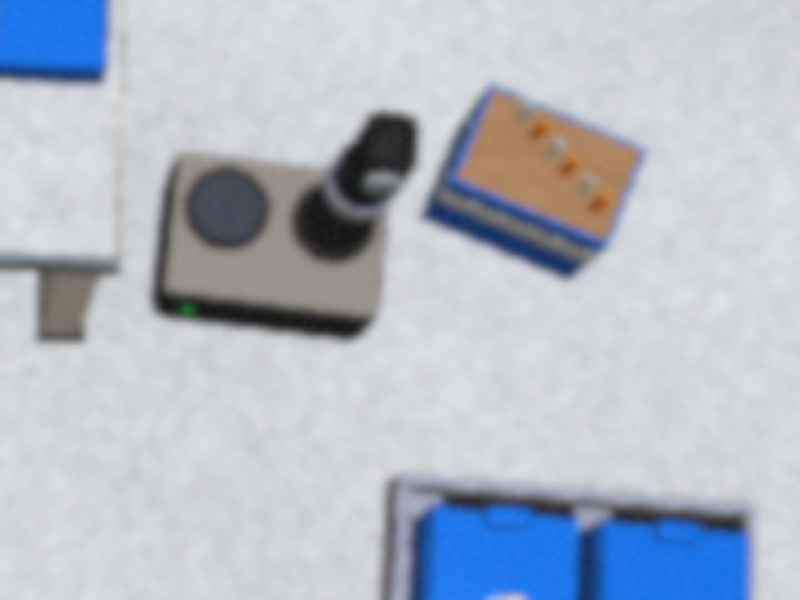

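View pics/a2.png

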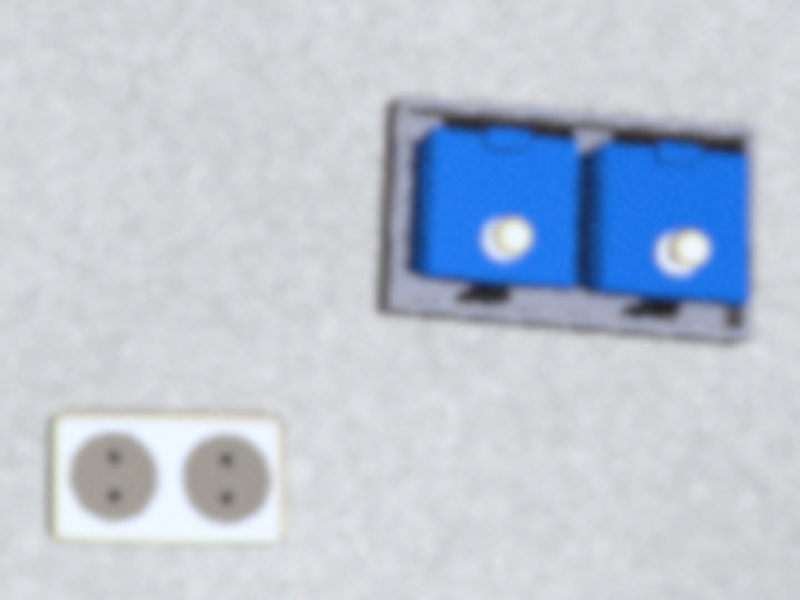

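View pics/a3.png

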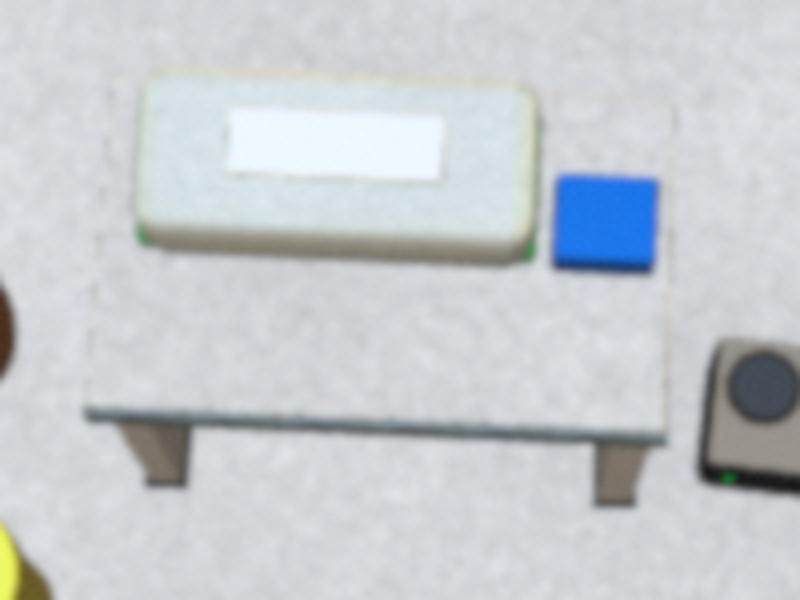

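View pics/a4.png

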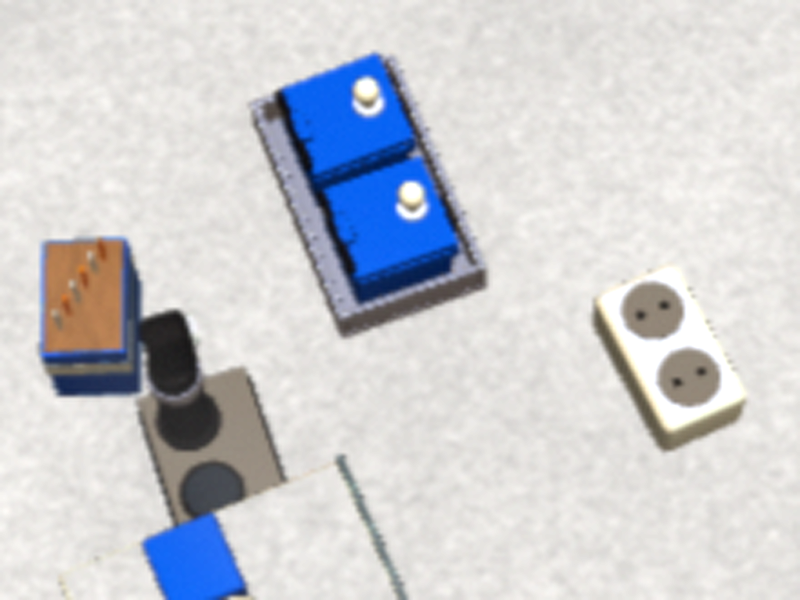

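View pics/a5.png

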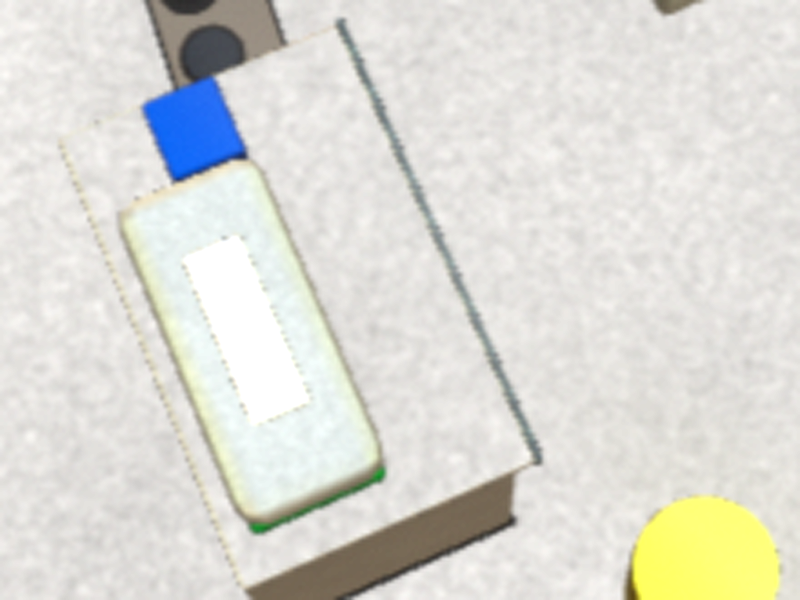

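```bash
cat > fit.py <<'E'
from h import *
from scipy.optimize import least_squares
import json
T=cam("top");S=cam("scene")
def px(lst,o,s): return [((u+.5)/s-.5+o[0],(v+.5)/s-.5+o[1]) for u,v in lst]
s1=800/180;s4=800/220
obs={}
tr=[[-.048,.08,.028],[.048,.08,.028],[.048,-.08,.028],[-.048,-.08,.028]] # FL RL RR FR
obs["tray"]=[(T,tr,px([(383,306),(395,98),(750,128),(745,338)],(340,235),s1)),(S,tr,px([(485,268),(340,322),(252,103),(392,55)],(180,50),s4))]
ou=[[-.056,.05,.041],[0,.05,.041],[0,-.05,.041],[-.056,-.05,.041]]
obs["outlet"]=[(T,ou,px([(53,538),(55,412),(284,414),(282,541)],(340,235),s1)),(S,ou,px([(742,398),(665,435),(598,300),(680,268)],(180,50),s4))]
ch=[[-.035,.05,.048],[.035,.05,.048],[.035,-.05,.048],[-.035,-.05,.048]]
obs["charger"]=[(T,ch,px([(163,308),(177,153),(393,172),(379,320)],(340,150),s1)),(S,ch[2:],px([(140,402),(245,370)],(180,50),s4))]
dk=[[-.07,.125,.175],[.085,.125,.175],[.085,-.125,.175],[-.07,-.125,.175]]
lg=[[-.06,.106,0],[-.06,.124,0],[-.06,-.106,0],[-.06,-.124,0]]
obs["shelf"]=[(T,dk,px([(87,408),(105,88),(679,97),(665,432)],(200,100),4)),(T,lg,px([(185,487),(147,487),(597,504),(635,505)],(200,100),4)),(S,dk,px([(540,462),(245,590),(62,145),(340,20)],(180,170),s4))]
res={}
for n,o in obs.items():
    f=lambda p:np.concatenate([(proj(c,place(P,*p))-np.array(q)).ravel() for c,P,q in o])
    b=least_squares(f,[.5,-.2,0],loss="soft_l1"); res[n]=b.x.tolist()
    print(n,np.round(b.x,4)); print(np.round(f(b.x),1))
json.dump(res,open("fit.json","w"))
E
python3 fit.py
```

```text
tray [ 0.4975 -0.258  -0.0713]
[ 0.5  0.8  0.1 -0.9  0.9 -0.5  1.2  0.9  0.8  1.2 -0.1  0.7 -0.4  0.8
  0.7  0.6]
outlet [ 0.4097 -0.0779 -0.0151]
[-0.9  0.4 -0.8 -1.3  0.2 -0.1  0.7  1.5  2.3  0.8  0.   0.7 -1.7 -1.
 -1.2 -1.8]
charger [ 0.6525 -0.1265 -0.0741]
[-0.9 -0.9 -1.6  0.  -0.2  0.3  1.2  0.9 -2.  -0.   0.2 -2.1]
shelf [ 0.678   0.0799 -0.0199]
[-0.4  1.3  1.5 -2.8 -1.4  0.3  0.5  0.8  0.1  0.6  0.9  0.2 -0.   0.2
 -0.8  0.3 -0.1 -0.1 -0.   1.1 -1.5 -0.8 -0.8  1.5]
```

```bash
cat >> h.py <<'E'
def tri(c1,p1,c2,p2):
    P=[c["K"]@np.c_[c["R"],c["t"]] for c in(c1,c2)]
    X=cv2.triangulatePoints(P[0],P[1],np.array(p1,float).reshape(2,1),np.array(p2,float).reshape(2,1)); return (X[:3]/X[3]).ravel()
E
python3 - <<'E'
from h import *
T=cam("top");S=cam("scene")
f=lambda u,v,o,s:((u+.5)/s-.5+o[0],(v+.5)/s-.5+o[1])
for n,a,b in(("L",(513,237),(411,195)),("R",(690,248),(367,91))):
    p=f(*a,(340,235),800/180);q=f(*b,(180,50),800/220)
    X=tri(T,p,S,q); print(n,p,q,X,proj(T,X)-p, ray(T,p,.065),ray(S,q,.065))
tr=place([[-.016,.037,.065],[-.016,-.037,.065]],.4975,-.258,-.0713);print(tr)
E
```

```text
L (455.0375, 287.9375) (292.6625, 103.2625) [ 0.48369829 -0.22116816  0.06884227] [[ 0.22959844 -0.17383499]] [ 0.48380754 -0.22177785  0.065     ] [ 0.48310563 -0.22347866  0.065     ]
R (494.86249999999995, 290.4125) (280.5625, 74.6625) [ 0.47939954 -0.29369137  0.07378361] [[-0.04617313  0.03354376]] [ 0.48044917 -0.2968807   0.065     ] [ 0.47749883 -0.29867049  0.065     ]
[[ 0.48417652 -0.21995417  0.065     ]
 [ 0.47890479 -0.29376616  0.065     ]]
```

Call:
carry_out([
  [[5, 6, -1, 0, 0, -0.06], [10, 12.5, -2.5, 0, 0, -0.12], [15, 19, -4, 0, 0, -0.18], [20, 25, -5, 0, 0, -0.24], [25, 31, -6.5, 0, 0, -0.3], [29, 35.5, -8, 0, 0, -0.34], [30.7, 37.8, -8.5, 0, 0, -0.358], [30.7, 37.8, -8.5, 0, 0, -0.358], [30.7, 37.8, -8.5, 0, 0, -0.358]],
], fingers=152)

```text
time_s: 1.58
tcp_pos: [0.4857, -0.2188, 0.1508]
ee_rot: [[0.066, -0.001, -0.998], [0.998, 0.0, 0.066], [0.0, -1.0, 0.001]]
wrist_force: [-0.1, -0.7, -0.5]
gripper_width: 0.404
```

Run:
```python
from h import *
s=mv(); print(np.round(s["ee_rot"],4))
T=cam("top"); W=cam("wrist"); cv2.imwrite("pics/w1.png",cv2.convertScaleAbs(W["image"][:,:,::-1],alpha=1.8)); crop(T,380,210,160,120,"t1.png")
print(proj(W,[[.484,-.221,.065],[.484,-.221,.068]]))
```

```text
1.57 [ 0.4857 -0.2188  0.1508] [-0.11 -0.67 -0.48] 0.404
[[ 6.590e-02 -7.000e-04 -9.978e-01]
 [ 9.978e-01  2.000e-04  6.590e-02]
 [ 1.000e-04 -1.000e+00  7.000e-04]]
t1.png 5.0
[[326.57169827 248.01229853]
 [326.55954548 249.48663113]]
```

View pics/w1.png

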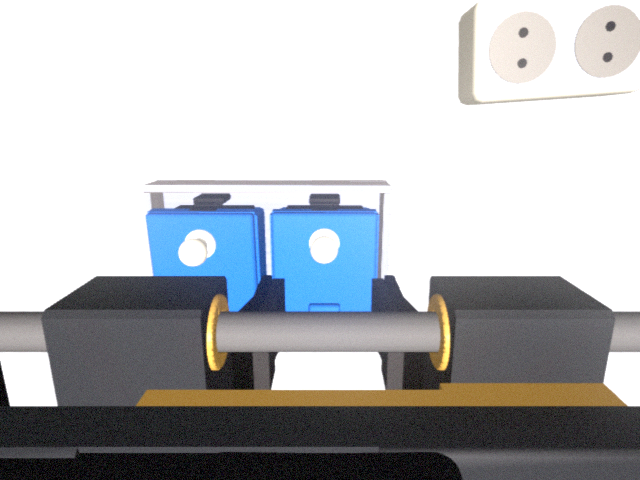

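View pics/t1.png

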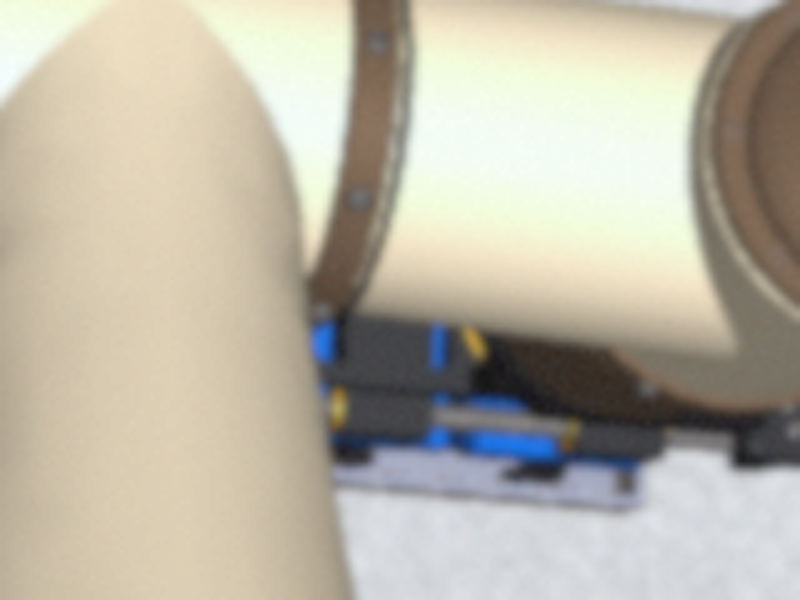

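Run:
```python
from h import *
W=cam("wrist"); crop(W,140,170,260,150,"w2.png")
for z in(.065,.068): print(ray(W,(324,253),z),ray(W,(192.5,253),z))
```

```text
w2.png 3.076923076923077
[ 0.48632345 -0.22364952  0.065     ] [ 0.4809881  -0.29903523  0.065     ]
[ 0.48542077 -0.22355908  0.068     ] [ 0.48015362 -0.29798115  0.068     ]
```

View pics/w2.png

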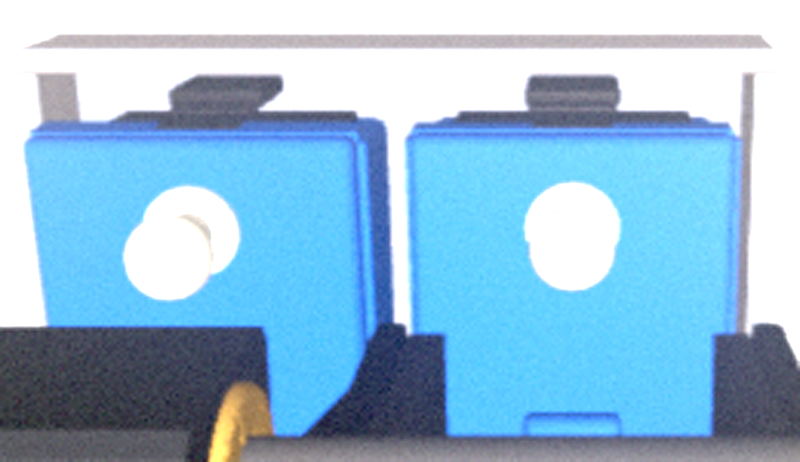

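Call:
carry_out([
  [[-0.07, -0.12, -3, 0, 0, 0], [-0.07, -0.12, -5.5, 0, 0, 0], [-0.07, -0.12, -7.3, 0, 0, 0], [-0.07, -0.12, -8.0, 0, 0, 0], [-0.07, -0.12, -8.2, 0, 0, 0], [-0.07, -0.12, -8.2, 0, 0, 0]],
])

```text
time_s: 2.48
tcp_pos: [0.4834, -0.2231, 0.0703]
ee_rot: [[0.072, 0.001, -0.997], [0.997, -0.0, 0.072], [-0.0, -1.0, -0.001]]
wrist_force: [-0.6, 0.1, 0.4]
gripper_width: 0.405
```

Run:
```python
from h import *
s=mv(); W=cam("wrist"); cv2.imwrite("pics/w3.png",cv2.convertScaleAbs(W["image"][:,:,::-1],alpha=1.8))
```

```text
2.48 [ 0.4834 -0.2231  0.0703] [-0.57  0.06  0.36] 0.405
```

View pics/w3.png

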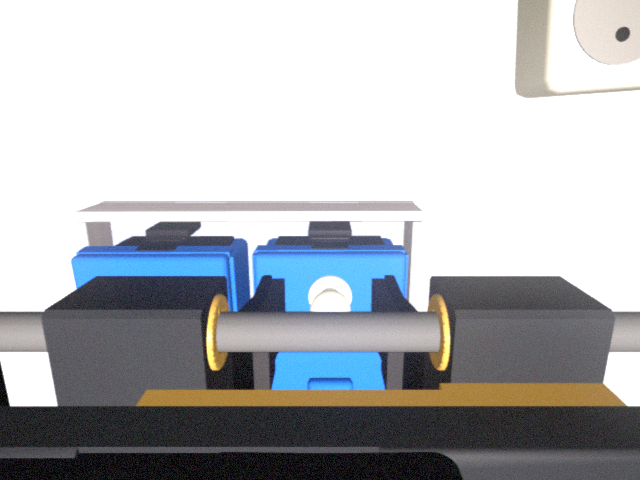

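Call:
carry_out([
  [[0, 0.03, -0.15, 0, 0, 0], [0, 0.03, -0.15, 0, 0, 0]],
])

```text
time_s: 2.78
tcp_pos: [0.4832, -0.2223, 0.0683]
ee_rot: [[0.071, 0.0, -0.997], [0.997, -0.0, 0.071], [0.0, -1.0, -0.0]]
wrist_force: [-1.2, -0.0, -0.2]
gripper_width: 0.406
```

Call:
carry_out([
  [[0, 0, 0, 0, 0, 0], [0, 0, 0, 0, 0, 0], [0, 0, 0, 0, 0, 0], [0, 0, 0, 0, 0, 0], [0, 0, 0, 0, 0, 0], [0, 0, 0, 0, 0, 0]],
], fingers=255)

```text
time_s: 3.52
tcp_pos: [0.4831, -0.2223, 0.068]
ee_rot: [[0.071, 0.0, -0.997], [0.997, 0.0, 0.071], [0.0, -1.0, -0.0]]
wrist_force: [0.2, -0.0, 0.5]
gripper_width: 0.158
```

Call:
carry_out([
  [[0, 0, 0.1, 0, 0, 0], [0, 0, 0.1, 0, 0, 0]],
])

```text
time_s: 3.78
tcp_pos: [0.4827, -0.2222, 0.0684]
ee_rot: [[0.071, -0.001, -0.997], [0.997, 0.0, 0.071], [0.0, -1.0, 0.001]]
wrist_force: [0.8, -0.2, -5.4]
gripper_width: 0.158
```

Call:
carry_out([
  [[0, 0, 0.1, 0, 0, 0], [0, 0, 0.1, 0, 0, 0]],
])

```text
time_s: 4.03
tcp_pos: [0.4822, -0.2222, 0.0694]
ee_rot: [[0.072, -0.002, -0.997], [0.997, 0.001, 0.072], [0.0, -1.0, 0.002]]
wrist_force: [-0.3, -0.3, -7.3]
gripper_width: 0.157
```

Call:
carry_out([
  [[0, 0, -0.1, 0, 0, 0], [0, 0, -0.2, 0, 0, 0], [0, 0, -0.2, 0, 0, 0]],
])

```text
time_s: 4.4
tcp_pos: [0.4825, -0.2221, 0.0683]
ee_rot: [[0.071, -0.001, -0.997], [0.997, 0.0, 0.071], [0.0, -1.0, 0.001]]
wrist_force: [-2.5, 2.8, -1.5]
gripper_width: 0.161
```

Call:
carry_out([
  [[0, 0, 0, 0, 0, 0], [0, 0, 0, 0, 0, 0], [0, 0, 0, 0, 0, 0], [0, 0, 1, 0, 0, 0], [0, 0, 3, 0, 0, 0], [0, 0, 3.5, 0, 0, 0], [-0.4, -4, 3.5, 0, 0, 0], [-0.53, -7.4, 3.5, 0, 0, 0], [-0.53, -7.4, 3.5, 0, 0, 0]],
], fingers=152)

```text
time_s: 5.52
tcp_pos: [0.4776, -0.298, 0.1028]
ee_rot: [[0.074, 0.0, -0.997], [0.997, -0.0, 0.074], [-0.0, -1.0, -0.0]]
wrist_force: [-0.4, 0.2, 0.2]
gripper_width: 0.403
```

Run:
```python
from h import *
s=mv(); W=cam("wrist"); cv2.imwrite("pics/w4.png",cv2.convertScaleAbs(W["image"][:,:,::-1],alpha=1.5))
```

```text
5.53 [ 0.4776 -0.298   0.1028] [-0.35  0.18  0.24] 0.403
```

View pics/w4.png

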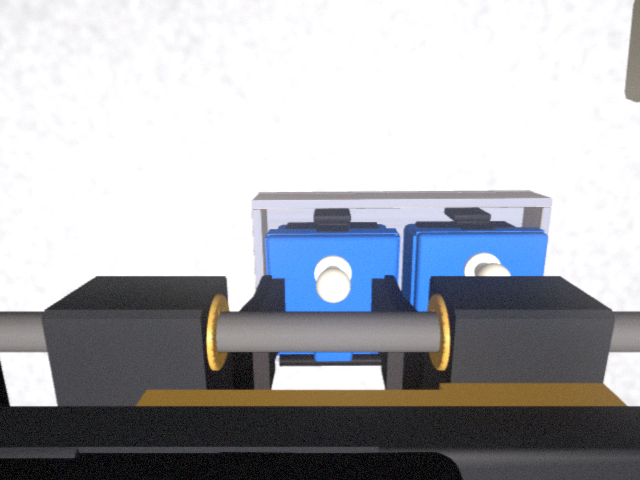

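Call:
carry_out([
  [[0.1, 0.12, -1.5, 0, 0, 0], [0.1, 0.12, -2.8, 0, 0, 0], [0.1, 0.12, -3.4, 0, 0, 0], [0.1, 0.12, -3.4, 0, 0, 0], [0.1, 0.12, -3.4, 0, 0, 0]],
])

```text
time_s: 6.2
tcp_pos: [0.4792, -0.2951, 0.0692]
ee_rot: [[0.071, 0.001, -0.997], [0.997, -0.0, 0.071], [-0.0, -1.0, -0.001]]
wrist_force: [-0.3, 0.3, 0.9]
gripper_width: 0.407
```

Call:
carry_out([
  [[0, 0, 0, 0, 0, 0], [0, 0, 0, 0, 0, 0], [0, 0, 0, 0, 0, 0], [0, 0, 0, 0, 0, 0], [0, 0, 0, 0, 0, 0]],
], fingers=255)

```text
time_s: 6.82
tcp_pos: [0.4788, -0.2955, 0.0692]
ee_rot: [[0.071, 0.0, -0.997], [0.997, -0.0, 0.071], [-0.0, -1.0, -0.0]]
wrist_force: [0.1, -3.4, 1.0]
gripper_width: 0.158
```

Call:
carry_out([
  [[0, 0, 0.1, 0, 0, 0], [0, 0, 0.1, 0, 0, 0]],
])

```text
time_s: 7.08
tcp_pos: [0.4792, -0.2955, 0.0702]
ee_rot: [[0.071, 0.001, -0.997], [0.997, -0.001, 0.071], [-0.0, -1.0, -0.001]]
wrist_force: [-0.5, -3.5, -0.8]
gripper_width: 0.157
```

Call:
carry_out([
  [[0, 0, 0.1, 0, 0, 0], [0, 0, 0.1, 0, 0, 0]],
])

```text
time_s: 7.32
tcp_pos: [0.4793, -0.2952, 0.0712]
ee_rot: [[0.071, 0.001, -0.997], [0.997, -0.0, 0.071], [-0.0, -1.0, -0.001]]
wrist_force: [0.9, -3.8, -1.5]
gripper_width: 0.155
```

Call:
carry_out([
  [[0, 0, 0.1, 0, 0, 0], [0, 0, 0.1, 0, 0, 0]],
])

```text
time_s: 7.58
tcp_pos: [0.4791, -0.295, 0.0721]
ee_rot: [[0.071, 0.001, -0.997], [0.997, 0.0, 0.071], [0.0, -1.0, -0.001]]
wrist_force: [2.0, -1.7, -2.5]
gripper_width: 0.159
```

Call:
carry_out([
  [[0, 0, 0.1, 0.004, 0.05, 0], [0.0, 0, 0.2, 0.007, 0.1, 0], [0.02, 0, 0.35, 0.01, 0.13, 0], [0.02, 0, 0.4, 0.01, 0.14, 0], [0.02, 0, 0.4, 0.01, 0.14, 0]],
])

```text
time_s: 8.2
tcp_pos: [0.4796, -0.2948, 0.0759]
ee_rot: [[0.071, -0.138, -0.988], [0.997, 0.01, 0.07], [0.0, -0.99, 0.138]]
wrist_force: [3.2, 0.5, -1.8]
gripper_width: 0.158
```

Run:
```python
from h import *
s=mv(); W=cam("wrist"); cv2.imwrite("pics/w5.png",cv2.convertScaleAbs(W["image"][:,:,::-1],alpha=1.5))
S=cam("scene"); crop(S,200,40,160,120,"s5.png")
```

```text
8.2 [ 0.4796 -0.2948  0.0759] [ 3.22  0.49 -1.85] 0.158
s5.png 5.0
```

View pics/w5.png

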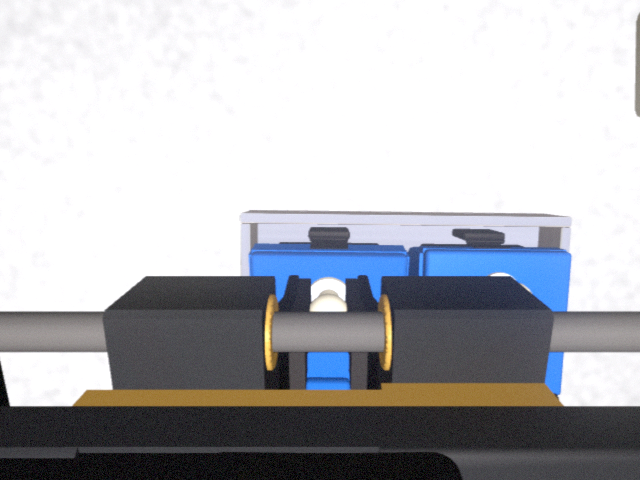

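View pics/s5.png

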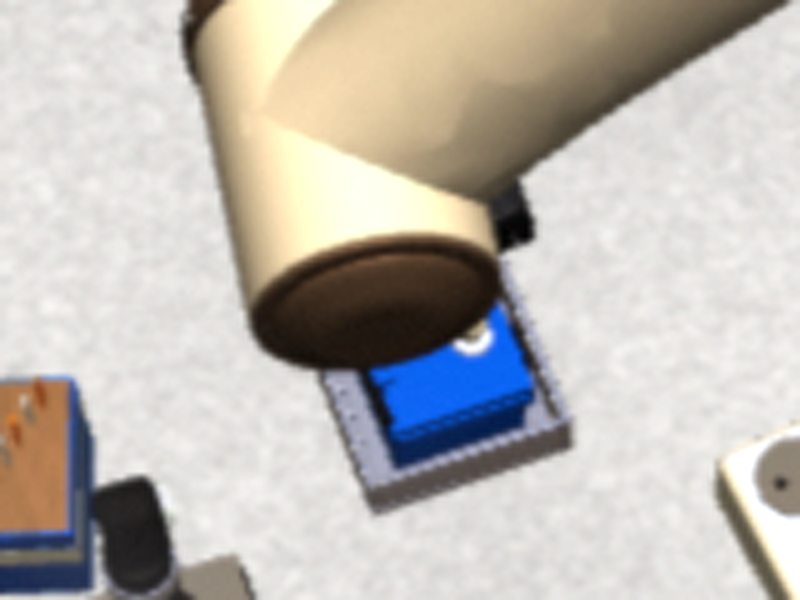

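Call:
carry_out([
  [[0, 0, -0.3, -0.005, -0.07, 0], [-0.02, 0, -0.7, -0.01, -0.14, 0], [-0.02, 0, -0.8, -0.01, -0.14, 0], [-0.02, 0, -0.8, -0.01, -0.14, 0]],
])

```text
time_s: 8.8
tcp_pos: [0.4768, -0.2949, 0.0689]
ee_rot: [[0.071, -0.005, -0.997], [0.997, 0.001, 0.071], [0.001, -1.0, 0.005]]
wrist_force: [-3.1, 1.0, 6.9]
gripper_width: 0.16
```

Call:
carry_out([
  [[0, 0, -0.1, 0, 0, 0], [0, 0, -0.1, 0, 0, 0]],
])

```text
time_s: 9.05
tcp_pos: [0.4765, -0.2949, 0.0678]
ee_rot: [[0.071, -0.006, -0.997], [0.997, 0.001, 0.071], [0.001, -1.0, 0.006]]
wrist_force: [-4.3, 2.1, 8.9]
gripper_width: 0.157
```

Call:
carry_out([
  [[0, 0, -0.1, 0, 0, 0], [0, 0, -0.1, 0, 0, 0]],
])

```text
time_s: 9.3
tcp_pos: [0.4761, -0.2948, 0.066]
ee_rot: [[0.071, -0.007, -0.997], [0.997, 0.002, 0.071], [0.001, -1.0, 0.007]]
wrist_force: [-5.5, 0.1, 6.1]
gripper_width: 0.162
```

Call:
carry_out([
  [[0.1, 0, -0.1, 0, 0, 0], [0.1, 0, -0.1, 0, 0, 0]],
])

```text
time_s: 9.55
tcp_pos: [0.4762, -0.2948, 0.0657]
ee_rot: [[0.071, -0.009, -0.997], [0.997, 0.002, 0.071], [0.001, -1.0, 0.009]]
wrist_force: [-8.8, 0.3, 12.4]
gripper_width: 0.162
```

Call:
carry_out([
  [[0.0, 0, -0.05, 0, 0, 0], [0.0, 0, -0.05, 0, 0, 0]],
])

```text
time_s: 9.8
tcp_pos: [0.4762, -0.2948, 0.0656]
ee_rot: [[0.071, -0.009, -0.997], [0.997, 0.002, 0.071], [0.001, -1.0, 0.009]]
wrist_force: [-9.2, 0.9, 13.9]
gripper_width: 0.16
```

Call:
carry_out([
  [[0.0, 0, 0.15, 0, 0, 0], [0.2, 0, 0.25, 0, 0, 0], [0.2, 0, 0.25, 0, 0, 0]],
])

```text
time_s: 10.18
tcp_pos: [0.4793, -0.2949, 0.0663]
ee_rot: [[0.072, -0.007, -0.997], [0.997, 0.002, 0.072], [0.001, -1.0, 0.007]]
wrist_force: [-5.2, -0.9, 3.4]
gripper_width: 0.156
```

Call:
carry_out([
  [[0.0, 0, 0.1, 0, 0, 0], [0.0, 0, 0.1, 0, 0, 0]],
])

```text
time_s: 10.42
tcp_pos: [0.4811, -0.2948, 0.0669]
ee_rot: [[0.071, -0.002, -0.997], [0.997, 0.001, 0.071], [0.001, -1.0, 0.002]]
wrist_force: [-2.3, -1.3, -4.7]
gripper_width: 0.158
```

Call:
carry_out([
  [[0, 0, -0.08, 0, 0, 0], [0, 0, -0.08, 0, 0, 0]],
])

```text
time_s: 10.68
tcp_pos: [0.4816, -0.2949, 0.0668]
ee_rot: [[0.071, -0.001, -0.997], [0.997, 0.001, 0.071], [0.0, -1.0, 0.001]]
wrist_force: [-2.1, 0.8, -4.7]
gripper_width: 0.154
```

Call:
carry_out([
  [[0, 0, 0, 0, 0, 0], [0, 0, 0, 0, 0, 0], [0, 0, 0, 0, 0, 0], [0, 0, 1, 0, 0, 0], [0, 0, 4, 0, 0, 0], [0, -3, 6, 0, 0, -0.08], [0, -8, 6, 0, 0, -0.16], [0, -10, 6, 0, 0, -0.16], [0, -10, 6, 0, 0, -0.16]],
], fingers=152)

```text
time_s: 11.8
tcp_pos: [0.4815, -0.3961, 0.1272]
ee_rot: [[0.231, 0.0, -0.973], [0.973, 0.0, 0.231], [0.0, -1.0, -0.0]]
wrist_force: [-0.8, 0.2, 0.1]
gripper_width: 0.406
```

Run:
```python
from h import *
s=mv(); W=cam("wrist"); cv2.imwrite("pics/w6.png",cv2.convertScaleAbs(W["image"][:,:,::-1],alpha=1.5))
S=cam("scene"); crop(S,180,40,220,165,"s6.png"); T=cam("top"); crop(T,340,210,200,150,"t6.png")
```

```text
11.8 [ 0.4815 -0.3961  0.1272] [-0.77  0.18  0.13] 0.406
s6.png 3.6363636363636362
t6.png 4.0
```

View pics/w6.png

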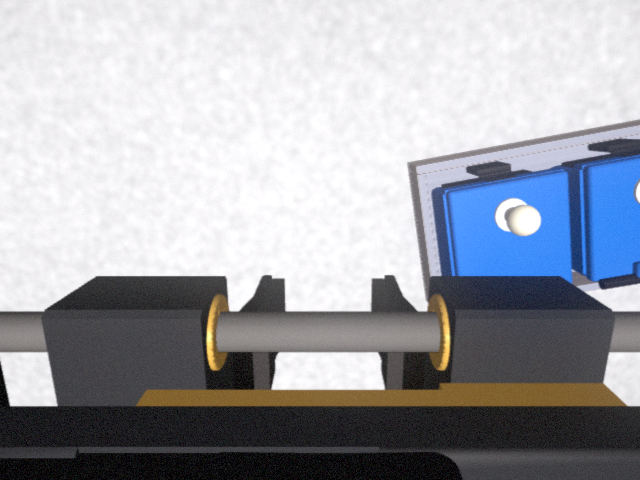

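View pics/s6.png

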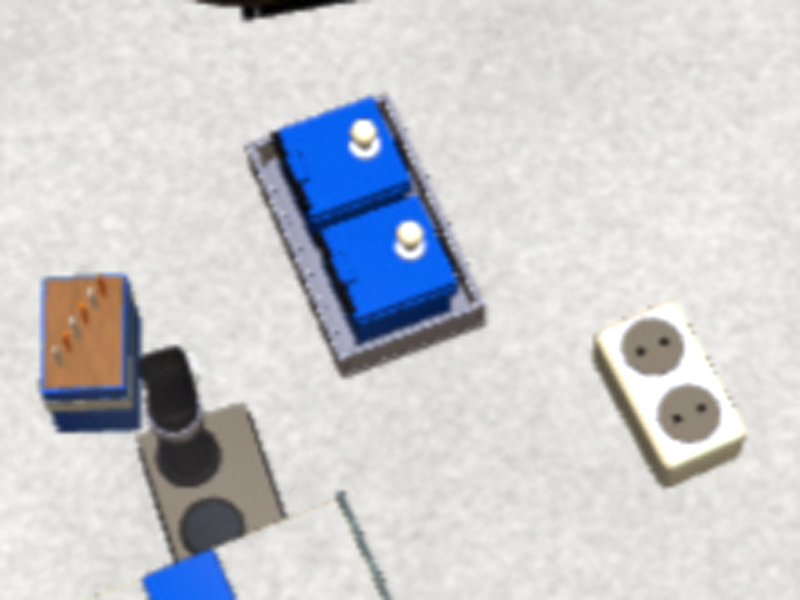

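View pics/t6.png

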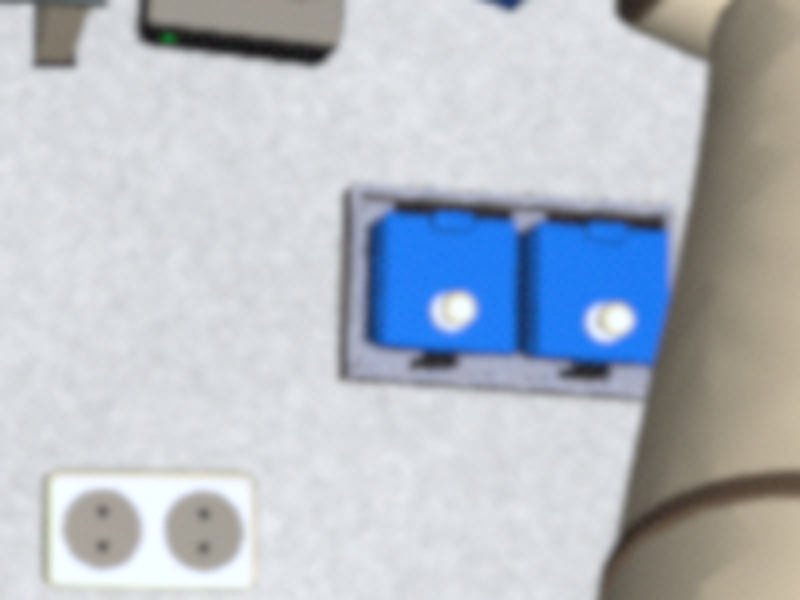

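Run:
```python
from h import *
from scipy.optimize import least_squares
T=cam("top");S=cam("scene")
f=lambda u,v,o,s:((u+.5)/s-.5+o[0],(v+.5)/s-.5+o[1])
for n,a,b in(("L",(458,309),(410,237)),("R",(617,319),(364,133))):
    p=f(*a,(340,210),4);q=f(*b,(180,40),800/220)
    X=tri(T,p,S,q); print(n,X,proj(T,X)-p)
tr=[[-.048,.08,.028],[.048,.08,.028],[.048,-.08,.028],[-.048,-.08,.028]]
q=np.array([f(*a,(180,40),800/220) for a in((484,305),(343,360),(249,145),(390,97))]); q2=np.array([f(*a,(340,210),4) for a in((345,378),(350,188))])
g=lambda p:np.concatenate([(proj(S,place(tr,*p))-q).ravel(),(proj(T,place(tr[:2],*p))-q2).ravel()])
b=least_squares(g,[.5,-.26,-.07],loss="soft_l1");print(b.x,np.round(g(b.x),1))
```

```text
L [ 0.48555908 -0.21964758  0.06646636] [[-0.03902399  0.02940057]]
R [ 0.4817653  -0.29336861  0.06962659] [[-0.06070051  0.04409592]]
[ 0.49838254 -0.25724299 -0.05125869] [ 1.4  0.8 -0.3  0.8 -0.4  0.3  0.3 -0.6  0.5  0.5  0.6 -0.5]
```

Run:
```python
from h import *
W=cam("wrist"); C=-W["R"].T@W["t"]; s=sense(); print(s["ee_rot"].T@(C-s["tcp_pos"]) if hasattr(s["ee_rot"],"T") else np.array(s["ee_rot"]).T@(C-np.array(s["tcp_pos"]))); print(np.round(s["joints"],1))
```

```text
[-0.00023034 -0.14817944  0.06850566]
[-24.4  27.1  -8.1  -0.  -54.7 -78.8]
```

Call:
carry_out([
  [[0.2, 0, 0, 0, 0, 0.18], [0.4, 0, 0, 0, 0, 0.36], [0.6, 0, 0, 0, 0, 0.54], [0.8, 0, 0, 0, 0, 0.72], [1.0, 0, 0, 0, 0, 0.9], [1.15, 0, 0, 0, 0, 1.08], [1.15, 0, 0, 0, 0, 1.26], [1.15, 0, 0, 0, 0, 1.44], [1.15, 0, -1, 0, 0, 1.62], [1.15, 0, -3, 0, 0, 1.744], [1.15, 0, -5, 0, 0, 1.744], [1.15, 0, -5, 0, 0, 1.744], [1.15, 0, -5, 0, 0, 1.744]],
], fingers=108)

```text
time_s: 13.72
tcp_pos: [0.494, -0.3952, 0.0781]
ee_rot: [[-0.998, 0.001, -0.057], [0.057, -0.001, -0.998], [-0.001, -1.0, 0.001]]
wrist_force: [0.6, -0.7, 0.1]
gripper_width: 0.579
```

Run:
```python
from h import *
s=mv(); print(np.round(s["joints"],1),np.round(s["ee_rot"],3)); T=cam("top"); crop(T,340,200,200,150,"t7.png");S=cam("scene"); crop(S,180,0,220,165,"s7.png")
print(proj(T,place([[-.048,.08,.028],[.048,.08,.028],[.048,-.08,.028],[-.048,-.08,.028]],.498,-.2575,-.06)))
```

```text
13.72 [ 0.494  -0.3952  0.0781] [ 0.55 -0.66  0.14] 0.579
[-24.   31.   -9.5   0.  -49.4  20.7] [[-0.998  0.001 -0.057]
 [ 0.057 -0.001 -0.998]
 [-0.001 -1.     0.001]]
t7.png 4.0
s7.png 3.6363636363636362
[[426.31188169 304.43917666]
 [428.04899995 255.98251994]
 [508.69381994 262.19629454]
 [508.47536849 310.81932391]]
```

View pics/t7.png

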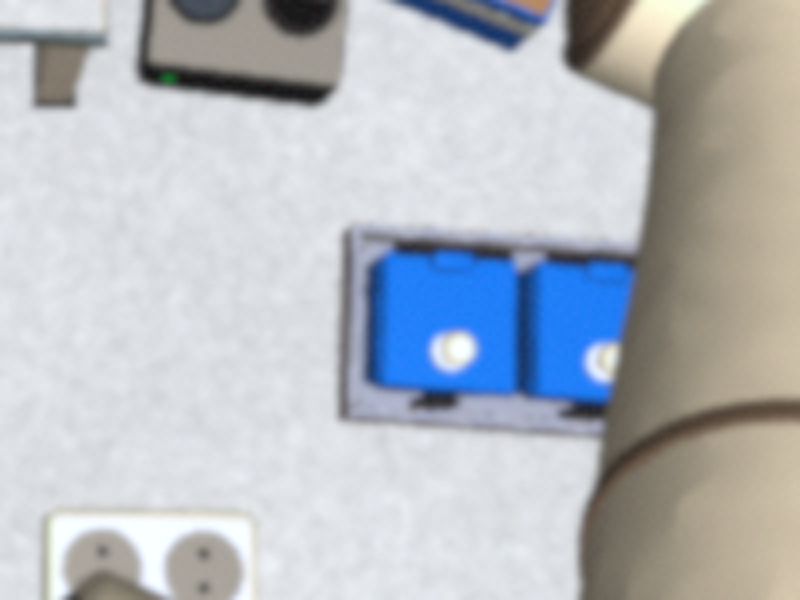

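View pics/s7.png

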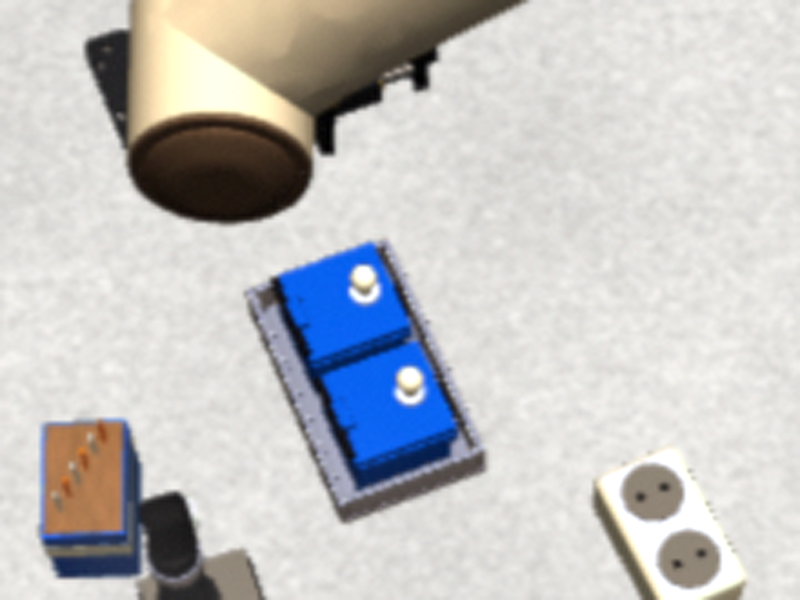

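Run:
```python
from h import *
T=cam("top");S=cam("scene")
cv2.imwrite("pics/t8.png",cv2.convertScaleAbs(T["image"][:,:,::-1],alpha=1.8)); cv2.imwrite("pics/s8.png",cv2.convertScaleAbs(S["image"][:,:,::-1],alpha=1.8))
X=tri(T,(492,203),S,(241,46.7));print(X,proj(T,X),proj(S,X))
for z in (.2,.25,.3,.35): print(z,proj(T,[.494,-.395,z]),proj(S,[.494,-.395,z]))
```

```text
[ 0.57331232 -0.20503357  0.3514047 ] [[497.00147313 199.29385872]] [[243.97032934  48.8627375 ]]
0.2 [[583.14017125 274.41994029]] [[250.24731083   4.04875118]]
0.25 [[599.97647073 269.96858071]] [[247.81632735 -12.65376577]]
0.3 [[619.0710632  264.92014965]] [[245.17783063 -30.78204052]]
0.35 [[640.91097715 259.14588135]] [[242.30406546 -50.52677019]]
```

View pics/t8.png

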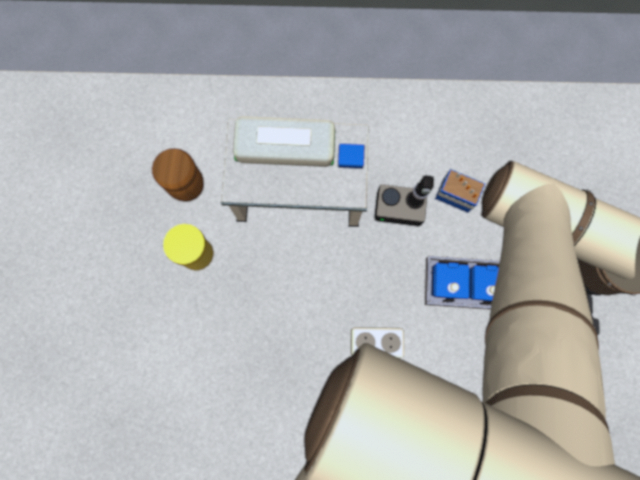

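View pics/s8.png

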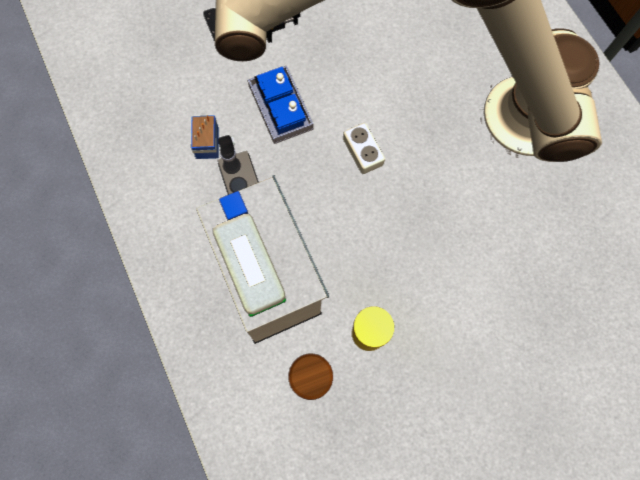

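Call:
carry_out([
  [[0, 0, -2.5, 0, 0, 0], [0, 0, -4.5, 0, 0, 0], [0, 0.5, -5.1, 0, 0, 0], [0, 1.5, -5.1, 0, 0, 0], [0, 2.5, -5.1, 0, 0, 0], [0, 3.5, -5.1, 0, 0, 0], [0, 3.5, -5.1, 0, 0, 0]],
])

```text
time_s: 14.8
tcp_pos: [0.4937, -0.3593, 0.0269]
ee_rot: [[-0.998, 0.001, -0.057], [0.057, -0.0, -0.998], [-0.001, -1.0, 0.0]]
wrist_force: [0.9, -0.5, 0.3]
gripper_width: 0.573
```

Run:
```python
from h import *
s=mv(); W=cam("wrist"); cv2.imwrite("pics/w9.png",cv2.convertScaleAbs(W["image"][:,:,::-1],alpha=1.5))
S=cam("scene"); crop(S,200,0,160,120,"s9.png")
```

```text
14.8 [ 0.4937 -0.3593  0.0269] [ 0.86 -0.46  0.32] 0.573
s9.png 5.0
```

View pics/w9.png

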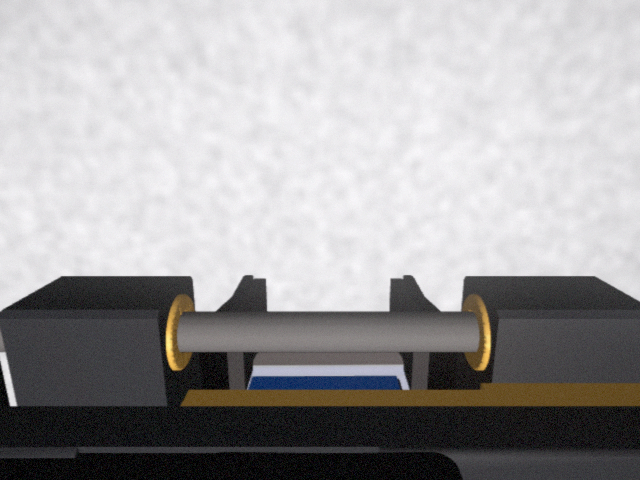

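View pics/s9.png

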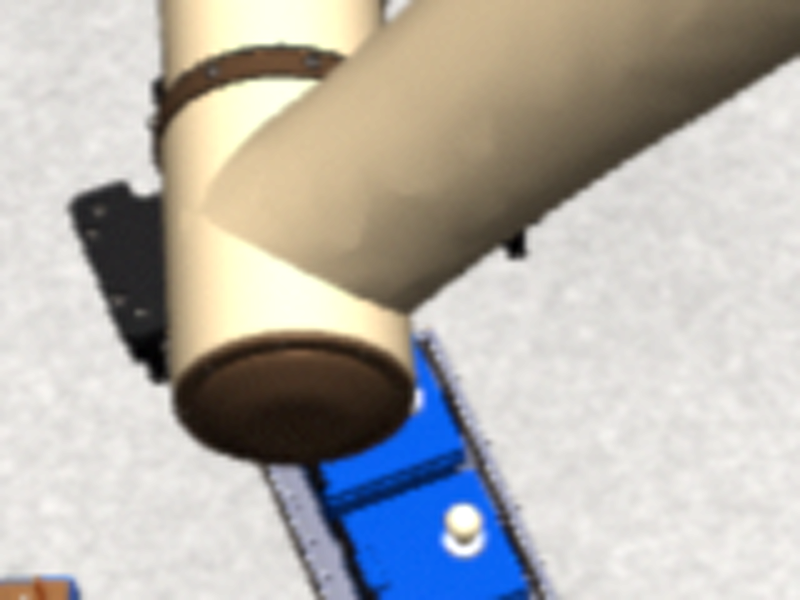

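Call:
carry_out([
  [[0, 0.8, 0, 0, 0, 0], [0.05, 1.6, 0, 0, 0, 0], [0.1, 2.4, 0, 0, 0, 0.0], [0.15, 3.4, 0, 0, 0, 0.0], [0.2, 4.4, 0, 0, 0, 0.005], [0.25, 5.4, 0, 0, 0, 0.005], [0.3, 6.4, 0, 0, 0, 0.01], [0.3, 6.4, 0, 0, 0, 0.01]],
])

```text
time_s: 15.9
tcp_pos: [0.4961, -0.2947, 0.0263]
ee_rot: [[-0.999, -0.001, -0.047], [0.047, 0.001, -0.999], [0.001, -1.0, -0.001]]
wrist_force: [-0.2, 0.2, 0.5]
gripper_width: 0.576
```

Run:
```python
from h import *
s=mv(); W=cam("wrist"); crop(W,160,240,320,200,"w10.png")
S=cam("scene"); crop(S,180,0,220,165,"s10.png");T=cam("top"); crop(T,340,200,200,150,"t10.png")
```

```text
15.9 [ 0.4961 -0.2947  0.0263] [-0.2   0.19  0.48] 0.576
w10.png 2.5
s10.png 3.6363636363636362
t10.png 4.0
```

View pics/s10.png

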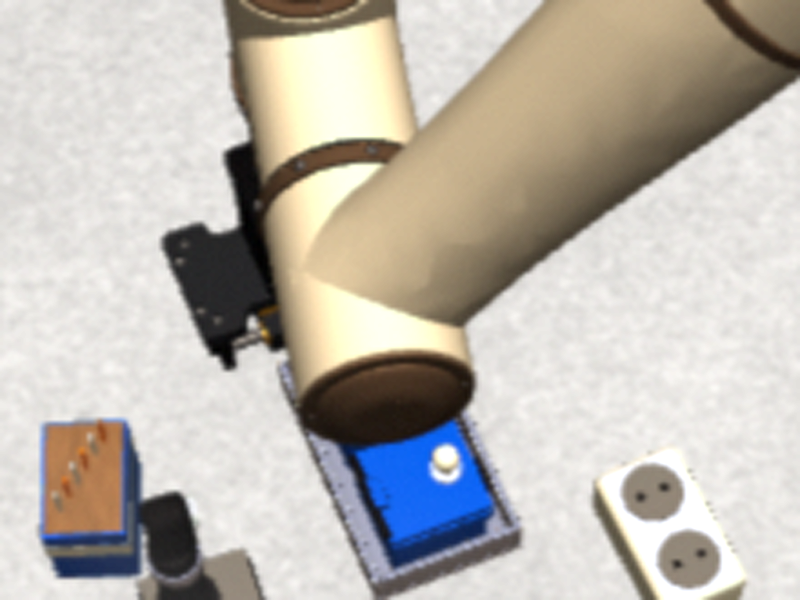

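View pics/t10.png

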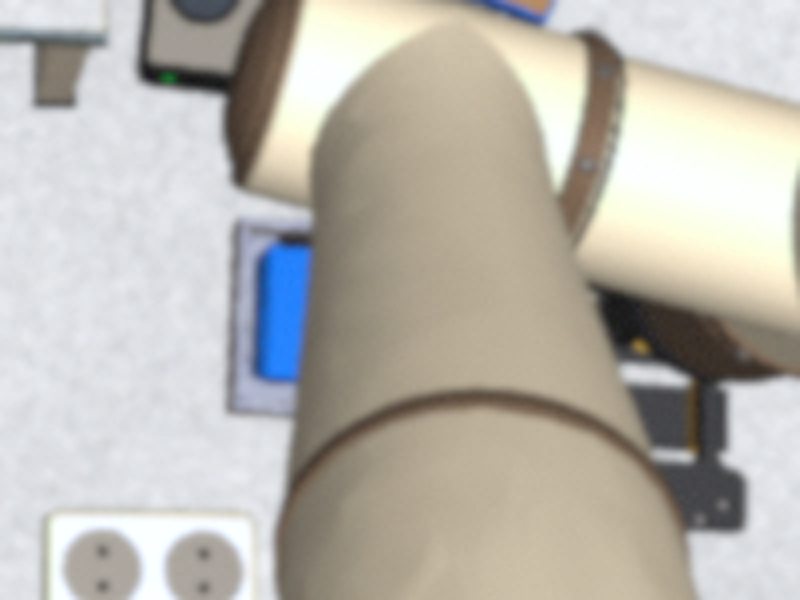

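```bash
cat >> h.py <<'E'
from scipy.optimize import least_squares
TR={"FL":[-.048,.08,.028],"RL":[.048,.08,.028],"RR":[.048,-.08,.028],"FR":[-.048,-.08,.028]}
def full(u,v,o,s): return ((u+.5)/s-.5+o[0],(v+.5)/s-.5+o[1])
def fittray(lst,x0):
    g=lambda p:np.concatenate([proj(c,place([TR[k]],*p))[0]-q for c,k,q in lst])
    b=least_squares(g,x0,loss="soft_l1");print("tray",np.round(b.x,4),np.round(g(b.x),1)); return b.x
E
python3 - <<'E'
from h import *
T=cam("top");S=cam("scene");a=800/220
fittray([(S,"FL",full(519,530,(180,0),a)),(S,"RL",full(377,588,(180,0),a)),(S,"RR",full(283,370,(180,0),a)),(T,"FL",full(231,410,(340,200),4)),(T,"RL",full(237,221,(340,200),4))],[.5,-.2,-.05])
E
```

```text
tray [ 0.5015 -0.2007 -0.0475] [ 1.7  0.6 -0.   0.3 -0.9 -0.8  0.   0.5  0.2 -0.7]
```

Call:
carry_out([
  [[0.05, 0.8, 0, 0, 0, 0], [0.1, 2, 0, 0, 0, 0], [0.15, 3.2, 0, 0, 0, 0.0], [0.2, 4.4, 0, 0, 0, 0.005], [0.25, 5.6, 0, 0, 0, 0.005], [0.3, 6.8, 0, 0, 0, 0.005], [0.35, 8, 0, 0, 0, 0.01], [0.4, 9.2, 0, 0, 0, 0.01], [0.45, 10.4, 0, 0, 0, 0.01], [0.5, 11.6, 0, 0, 0, 0.012], [0.55, 12.8, 0, 0, 0, 0.012], [0.55, 13.6, 0, 0, 0, 0.015], [0.55, 14, 0, 0, 0, 0.015], [0.55, 14, 0, 0, 0, 0.015]],
])

```text
time_s: 17.9
tcp_pos: [0.5017, -0.1554, 0.0262]
ee_rot: [[-0.999, -0.0, -0.033], [0.033, 0.001, -0.999], [0.0, -1.0, -0.001]]
wrist_force: [0.5, -0.9, -0.3]
gripper_width: 0.577
```

Run:
```python
from h import *
s=mv()
S=cam("scene"); crop(S,180,50,240,180,"s11.png");T=cam("top"); crop(T,240,190,240,180,"t11.png")
```

```text
17.9 [ 0.5017 -0.1554  0.0262] [ 0.52 -0.9  -0.29] 0.577
s11.png 3.3333333333333335
t11.png 3.3333333333333335
```

View pics/s11.png

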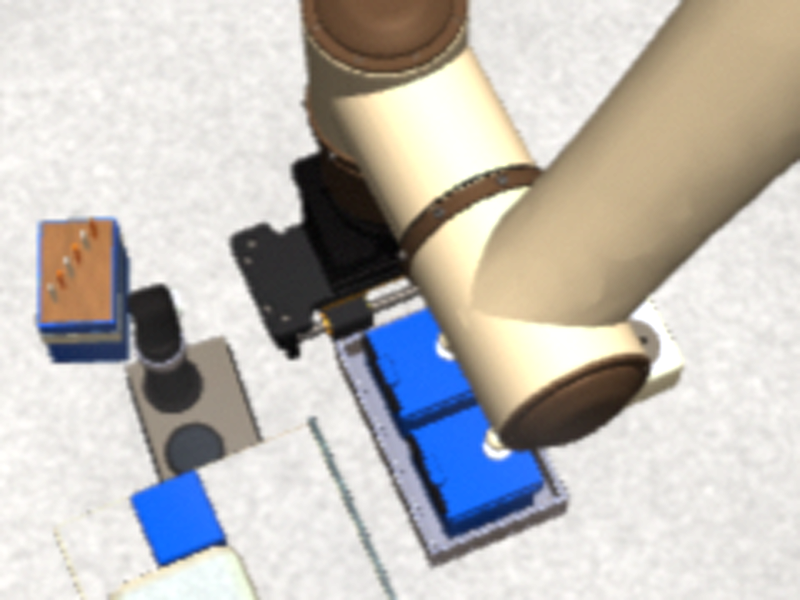

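View pics/t11.png

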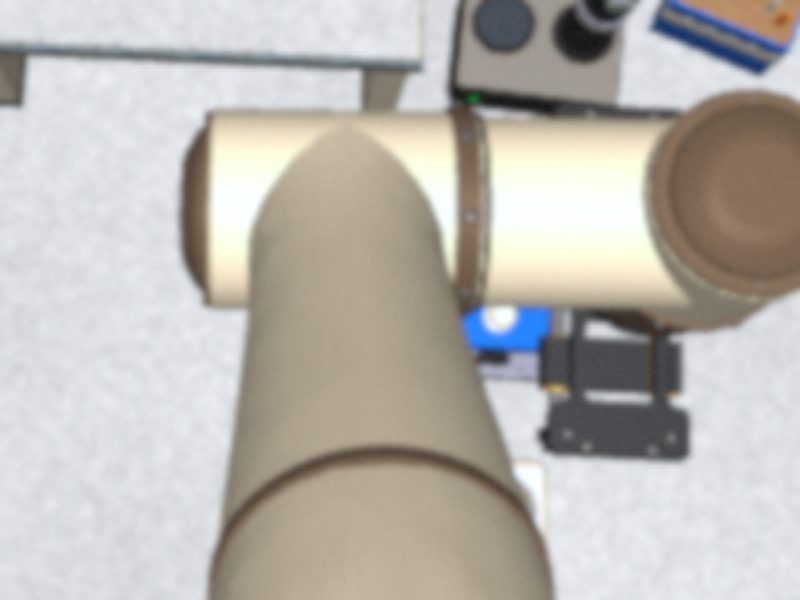

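Run:
```python
from h import *
S=cam("scene");a=800/240
fittray([(S,"FL",full(567,495,(180,50),a)),(S,"RL",full(432,553,(180,50),a)),(S,"RR",full(337,343,(180,50),a))],[.5,-.06,-.03])
```

```text
tray [ 0.5049 -0.066  -0.0322] [ 1.   0.4 -0.   0.2 -0.9 -0.9]
```

Call:
carry_out([
  [[0.05, 0.8, 0, 0, 0, 0], [0.1, 2, 0, 0, 0, 0], [0.15, 3.2, 0, 0, 0, 0.0], [0.2, 4.4, 0, 0, 0, 0.005], [0.25, 5.6, 0, 0, 0, 0.005], [0.3, 6.8, 0, 0, 0, 0.005], [0.35, 8, 0, 0, 0, 0.01], [0.4, 9.2, 0, 0, 0, 0.01], [0.45, 10.4, 0, 0, 0, 0.01], [0.5, 11.6, 0, 0, 0, 0.012], [0.55, 12.8, 0, 0, 0, 0.012], [0.55, 13.6, 0, 0, 0, 0.012], [0.55, 14.2, 0, 0, 0, 0.012], [0.55, 14.5, 0, 0, 0, 0.012], [0.55, 14.5, 0, 0, 0, 0.012]],
])

```text
time_s: 19.92
tcp_pos: [0.5076, -0.0106, 0.0264]
ee_rot: [[-1.0, 0.001, -0.021], [0.021, 0.001, -1.0], [-0.001, -1.0, -0.001]]
wrist_force: [-0.2, -0.5, -0.3]
gripper_width: 0.578
```

Run:
```python
from h import *
s=mv()
S=cam("scene"); crop(S,200,100,240,180,"s12.png");T=cam("top"); crop(T,190,190,240,180,"t12.png")
```

```text
19.93 [ 0.5076 -0.0106  0.0264] [-0.22 -0.53 -0.3 ] 0.578
s12.png 3.3333333333333335
t12.png 3.3333333333333335
```

View pics/s12.png

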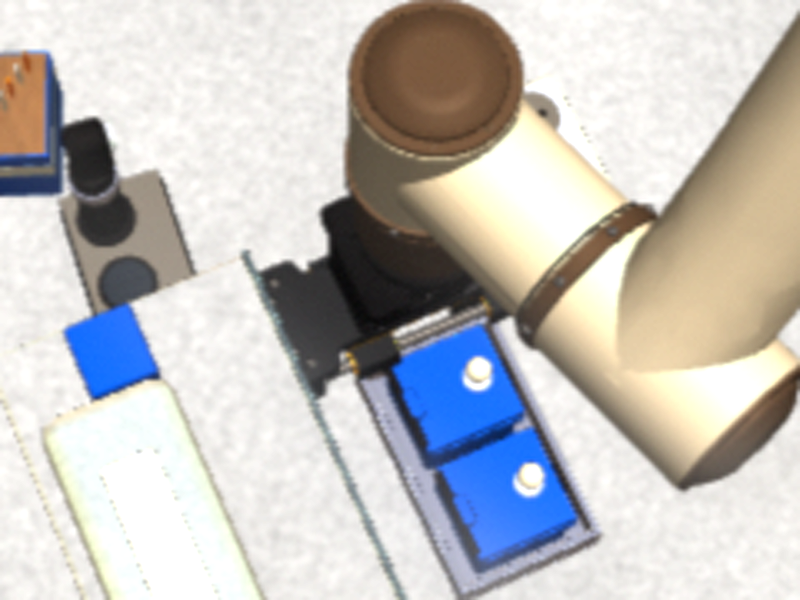

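View pics/t12.png

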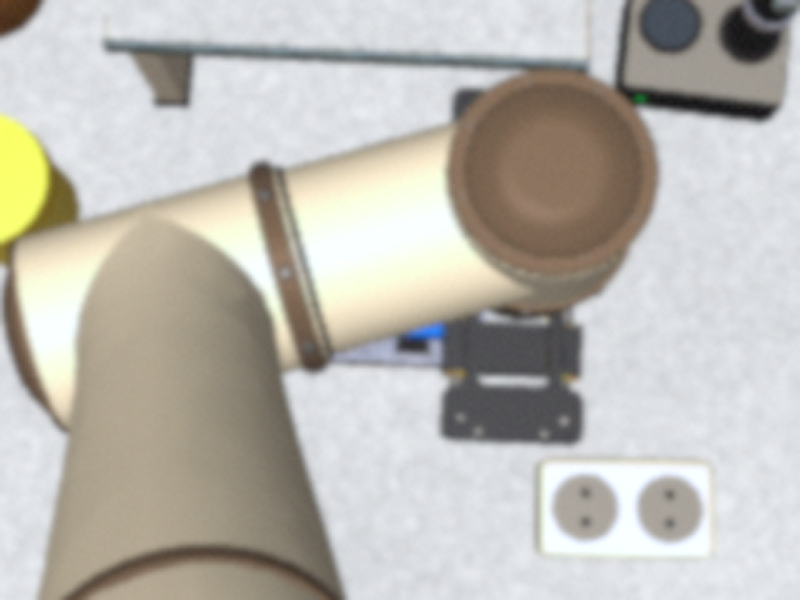

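Run:
```python
from h import *
S=cam("scene");a=800/240
x=fittray([(S,"FL",full(599,533,(200,100),a)),(S,"RL",full(461,594,(200,100),a)),(S,"RR",full(358,377,(200,100),a)),(S,"FR",full(490,321,(200,100),a))],[.5,.08,-.03])
b=np.array([.678,.0799])+.016*np.array([np.cos(-.0199),np.sin(-.0199)]); d=x[:2]-b; c,s=np.cos(-.0199),np.sin(-.0199)
print("in bay",c*d[0]+s*d[1],-s*d[0]+c*d[1])
```

```text
tray [ 0.5117  0.0815 -0.0157] [ 0.9  0.9  0.1  1.6 -1.5 -1.1  0.  -2.1]
in bay -0.18227009191185653 -0.0016893539201557324
```

Call:
carry_out([
  [[0, -1, 0, 0, 0, 0], [0, -2.5, 0.5, 0, 0, 0], [-2, -3, 3, 0, 0, 0], [-5, -3, 8, 0, 0, -0.1], [-8, -2, 13, 0, 0, -0.28], [-10, 0, 18, 0, 0, -0.46], [-10, 2, 20, 0, 0, -0.64], [-10, 4, 20, 0, 0, -0.82], [-10, 5, 20, 0, 0, -1.0], [-10, 5, 20, 0, 0, -1.18], [-10, 5, 20, 0, 0, -1.36], [-10, 5, 20, 0, 0, -1.57], [-10, 5, 20, 0, 0, -1.57]],
], fingers=108)

```text
time_s: 21.7
tcp_pos: [0.4072, 0.0381, 0.2265]
ee_rot: [[0.02, 0.0, -1.0], [1.0, 0.0, 0.02], [0.0, -1.0, -0.0]]
wrist_force: [0.4, -0.9, 0.1]
gripper_width: 0.578
```

Run:
```python
from h import *
s=mv(); print(np.round(s["joints"],3).tolist(),s["tcp_pos"],np.round(s["ee_rot"],4).tolist())
```

```text
21.7 [0.4072 0.0381 0.2265] [ 0.39 -0.87  0.05] 0.578
[28.339, 0.867, -28.434, -0.005, -60.67, -119.499] [0.40724393 0.0381023  0.22653335] [[0.0203, 0.0004, -0.9998], [0.9998, 0.0003, 0.0203], [0.0003, -1.0, -0.0004]]
```

Call:
carry_out([
  [[0, 0, 0, 0, -0.17, 0], [0, 0, 0, 0, -0.3, 0], [0, 0, 0, 0.1, -0.3, 0], [0, 0, 0, 0.1, -0.3, 0]],
])

```text
time_s: 22.2
tcp_pos: [0.4074, 0.0381, 0.2271]
ee_rot: [[0.005, 0.297, -0.955], [0.995, 0.099, 0.036], [0.105, -0.95, -0.295]]
wrist_force: [0.0, -0.2, 0.8]
gripper_width: 0.574
```

Run:
```python
from h import *
s=mv(); print(np.round(s["joints"],3).tolist(),s["tcp_pos"],np.round(s["ee_rot"],4).tolist())
```

```text
22.2 [0.4074 0.0381 0.2271] [ 0.02 -0.24  0.82] 0.574
[31.336, -8.67, -41.555, 6.343, -39.494, -126.791] [0.40742776 0.0380621  0.2270709 ] [[0.0047, 0.2969, -0.9549], [0.9945, 0.0985, 0.0355], [0.1046, -0.9498, -0.2948]]
```

```bash
cat > kin.py <<'E'
import numpy as np
from scipy.spatial.transform import Rotation as Ro
from scipy.optimize import least_squares
def fk(q,p,s4=1,s6=1,c6=0):
    h,a1,a2,a3,o,L=p; q=np.radians(q); E=Ro.from_euler
    R1=E("z",q[0]); D=q[1]-q[2]
    el=R1.apply([a1+a2*np.sin(q[1]),0,h+a2*np.cos(q[1])])
    RD=R1*E("y",D); R4=RD*E("x",s4*q[3]); R5=R4*E("y",-q[4])
    P=el+RD.apply([a3,0,0])+R4.apply([0,-o,0])+R5.apply([L,0,0])
    R6=R5*E("x",s6*q[5]+c6)  # tool axis = R6 x
    return P,R6
data=[([-58.751,22.042,.453,0,-68.411,-14.817],[.177,-.599,.237],None),
([28.339, 0.867, -28.434, -0.005, -60.67, -119.499],[0.40724393,0.0381023,0.22653335],[[0.0203, 0.0004, -0.9998], [0.9998, 0.0003, 0.0203], [0.0003, -1.0, -0.0004]]),
([31.336, -8.67, -41.555, 6.343, -39.494, -126.791],[0.40742776,0.0380621,0.2270709],[[0.0047, 0.2969, -0.9549], [0.9945, 0.0985, 0.0355], [0.1046, -0.9498, -0.2948]])]
# tool frame: y = R6 x axis ; x = R6 * [0,cos,sin]
def tool(R6): 
    M=R6.as_matrix(); y=M[:,0]; x=M[:,1]; return np.c_[x,y,np.cross(x,y)]
if __name__=="__main__":
    for s4 in(1,-1):
      for s6 in(1,-1):
        def res(v):
            r=[]
            for q,P,R in data:
                p,R6=fk(q,v[:6],s4,s6,v[6]); r+=list(p-P)
                if R is not None: r+=list((tool(R6)-np.array(R)).ravel()*.3)
            return np.array(r)
        best=min((least_squares(res,[.2,0,.5,.45,.16,.3,c]) for c in(0,1.57,3.1,-1.57)),key=lambda b:b.cost)
        print(s4,s6,best.cost,np.round(best.x,4),np.abs(best.fun).max())
E
python3 kin.py
```

```text
1 1 0.0028585522700237723 [ 0.1144  0.1347  0.555   0.277   0.173   0.2939 -3.6411] 0.03601380095590888
1 -1 0.0038633323632762833 [0.1144 0.1347 0.555  0.277  0.173  0.2939 4.6271] 0.039613567811582547
-1 1 0.002910682939507556 [ 1.6280e-01 -2.1000e-03  5.6390e-01  4.2410e-01  1.5970e-01  2.9250e-01
 -3.5554e+00] 0.038014092898753106
-1 -1 5.6221115448546394e-08 [ 0.1628 -0.0021  0.5639  0.4241  0.1597  0.2925 -1.5708] 0.00021408384663390567
```

```bash
cat >> kin.py <<'E'
PR=[.1628,-.0021,.5639,.4241,.1597,.2925]
lo=np.array([-179.8,-69.2,-61.2,-181.2,-171.1,-9.2-9e1]);lo=np.array([-179.8,-69.2,-61.2,-181.2,-171.1,-177.4]);hi=np.array([179.8,118.1,80.6,117.6,-9.2,177.4])
def F(q): P,R6=fk(q,PR,-1,-1,-np.pi/2); return P,tool(R6)
def ik(P,R,q0):
    f=lambda q:np.r_[(F(q)[0]-P)*10,(F(q)[1]-R).ravel()]
    b=least_squares(f,np.clip(q0,lo+.1,hi-.1),bounds=(lo,hi),x_scale=30.); return b.x,np.abs(b.fun).max()
def leanR(phi,yaw=-.02,flip=1):
    # tool dir forward-down, phi from vertical; tool x = flip*left
    f=np.array([np.cos(yaw),np.sin(yaw),0]);l=np.array([-np.sin(yaw),np.cos(yaw),0])
    y=np.sin(phi)*f-np.cos(phi)*np.array([0,0,1]); x=flip*l; return np.c_[x,y,np.cross(x,y)]
E
python3 - <<'E'
from kin import *
rng=np.random.default_rng(0)
for x in (.45,.64):
  for deg in (30,38,45):
    for flip in(1,-1):
      sols=set()
      ph=np.radians(deg)
      for k in range(60):
        q,e=ik(np.array([x-.014*np.sin(ph),.083,.016+.014*np.cos(ph)]),leanR(ph,-.02,flip),rng.uniform(lo,hi))
        if e<1e-3: sols.add(tuple(np.round(q,0)))
      print(x,deg,flip,sols)
E
```

```text
0.45 30 1 set()
0.45 30 -1 set()
0.45 38 1 {(np.float64(-15.0), np.float64(22.0), np.float64(-59.0), np.float64(-162.0), np.float64(-30.0), np.float64(86.0))}
0.45 38 -1 {(np.float64(-15.0), np.float64(22.0), np.float64(-59.0), np.float64(-162.0), np.float64(-30.0), np.float64(-94.0))}
0.45 45 1 set()
0.45 45 -1 set()
0.64 30 1 set()
0.64 30 -1 set()
0.64 38 1 set()
0.64 38 -1 set()
0.64 45 1 {(np.float64(-9.0), np.float64(31.0), np.float64(-38.0), np.float64(-166.0), np.float64(-25.0), np.float64(83.0))}
0.64 45 -1 {(np.float64(-9.0), np.float64(31.0), np.float64(-38.0), np.float64(-166.0), np.float64(-25.0), np.float64(-97.0))}
```

Run:
```python
from kin import *
for flip,s6 in((1,84),(-1,-96)):
  for deg in (25,30,34,38,42,45,48):
    o=[]
    for x in (.64,.6,.55,.5,.48,.46):
      ph=np.radians(deg)
      q,e=ik(np.array([x-.014*np.sin(ph),.083,.016+.014*np.cos(ph)]),leanR(ph,-.02,flip),[-9,31,-40,-165,-25,s6])
      o.append((x,np.round(q).astype(int).tolist() if e<2e-3 else round(e,3)))
    print(flip,deg,o)
```

```text
1 25 [(0.64, np.float64(0.128)), (0.6, np.float64(0.102)), (0.55, np.float64(0.068)), (0.5, np.float64(0.066)), (0.48, np.float64(0.066)), (0.46, np.float64(0.061))]
1 30 [(0.64, np.float64(0.06)), (0.6, np.float64(0.061)), (0.55, np.float64(0.047)), (0.5, np.float64(0.031)), (0.48, np.float64(0.025)), (0.46, np.float64(0.019))]
1 34 [(0.64, np.float64(0.044)), (0.6, np.float64(0.03)), (0.55, np.float64(0.013)), (0.5, [-10, 22, -45, -154, -11, 72]), (0.48, [-11, 21, -49, -156, -14, 75]), (0.46, [-13, 20, -52, -157, -17, 78])]
1 38 [(0.64, np.float64(0.01)), (0.6, [-9, 27, -36, -157, -12, 73]), (0.55, [-11, 25, -44, -161, -18, 79]), (0.5, [-13, 24, -52, -162, -24, 83]), (0.48, [-14, 23, -54, -162, -26, 84]), (0.46, [-15, 23, -57, -162, -28, 85])]
1 42 [(0.64, [-9, 30, -35, -163, -18, 80]), (0.6, [-10, 29, -41, -164, -22, 82]), (0.55, [-12, 27, -48, -165, -28, 84]), (0.5, [-14, 26, -56, -165, -34, 87]), (0.48, [-15, 26, -58, -165, -37, 88]), (0.46, np.float64(0.002))]
1 45 [(0.64, [-9, 31, -38, -166, -25, 83]), (0.6, [-10, 30, -44, -167, -29, 85]), (0.55, [-12, 29, -51, -166, -35, 87])
[... 1072 characters left out ...]
, -162, -28, -95])]
-1 42 [(0.64, [-9, 30, -35, -163, -18, -100]), (0.6, [-10, 29, -41, -164, -22, -98]), (0.55, [-12, 27, -48, -165, -28, -96]), (0.5, [-14, 26, -56, -165, -34, -93]), (0.48, [-15, 26, -58, -165, -37, -92]), (0.46, np.float64(0.002))]
-1 45 [(0.64, [-9, 31, -38, -166, -25, -97]), (0.6, [-10, 30, -44, -167, -29, -95]), (0.55, [-12, 29, -51, -166, -35, -93]), (0.5, [-14, 28, -58, -166, -42, -91]), (0.48, [-16, 29, -61, -166, -45, -90]), (0.46, np.float64(0.026))]
-1 48 [(0.64, [-10, 33, -41, -168, -32, -95]), (0.6, [-11, 32, -46, -168, -36, -93]), (0.55, [-13, 31, -53, -167, -42, -92]), (0.5, [-15, 32, -61, -166, -50, -89]), (0.48, np.float64(0.023)), (0.46, np.float64(0.05))]
```

Run:
```python
from kin import *
for z in (.016,.06,.1,.15,.2):
  for x in (.44,.43):
    for deg in (34,38):
      ph=np.radians(deg); P=np.array([x-.014*np.sin(ph),.083,z+.014*np.cos(ph)])
      q,e=ik(P,leanR(ph,-.018,1),[-14,20,-52,-160,-20,80]); print(z,x,deg,np.round(q,1).tolist(),round(e,4))
q0=np.array([31.336,-8.67,-41.555,6.343,-39.494,-126.791])
ph=np.radians(38);q1,e=ik(np.array([.43-.014*np.sin(ph),.083,.15+.014*np.cos(ph)]),leanR(ph,-.018,1),[-14,20,-52,-160,-20,80])
print(q1,e)
for t in np.linspace(0,1,11):
    q=q0+(q1-q0)*t; q[4]-=12*np.sin(np.pi*t); P,R=F(q); print(np.round(t,2),np.round(q).astype(int),np.round(P,3),np.round(R[:,1],2),np.round(R[:,0],2))
```

```text
0.016 0.44 34 [-13.8, 19.3, -55.1, -157.7, -19.1, 79.5] 0.0
0.016 0.44 38 [-15.9, 22.3, -60.3, -162.0, -30.9, 86.3] 0.0
0.016 0.43 34 [-14.5, 19.0, -56.6, -157.9, -20.3, 80.4] 0.0
0.016 0.43 38 [-16.7, 22.0, -61.2, -161.0, -31.3, 86.1] 0.0041
0.06 0.44 34 [-11.0, 11.1, -52.0, -155.4, -9.2, 73.8] 0.0346
0.06 0.44 38 [-10.6, 10.9, -50.0, -145.2, -10.4, 63.2] 0.0
0.06 0.43 34 [-11.2, 10.3, -52.7, -154.0, -9.2, 72.6] 0.0331
0.06 0.43 38 [-11.3, 10.2, -51.4, -145.6, -11.2, 64.2] 0.0
0.1 0.44 34 [-10.1, 5.0, -58.2, -180.1, -9.2, 97.5] 0.0929
0.1 0.44 38 [-11.0, 5.1, -53.3, -157.7, -9.2, 75.7] 0.0528
0.1 0.43 34 [-10.4, 4.1, -59.0, -179.2, -9.2, 96.9] 0.0939
0.1 0.43 38 [-11.3, 4.1, -54.1, -156.7, -9.2, 74.8] 0.0526
0.15 0.44 34 [-9.9, -1.5, -58.7, -181.2, -9.2, 98.2] 0.1078
0.15 0.44 38 [-9.8, -1.9, -58.7, -181.2, -9.2, 97.9] 0.1073
0.15 0.43 34 [-10.1, -2.6, -59.7, -181.2, -9.2, 98.3] 0.1103
0.15 0.43 38 [-10.0, -3.0, -59.8, -181.2, -9.2, 98.1] 0.1099
0.2 0.44 34 [-9.7, -7.3, -58.3, -181.2, -9.2, 97.8] 0.1811
0.2 0.44 38 [-9.7, -7.8, -58.4, -181.2, -9.2, 97.6] 0.129
0.2 0.43 34 [-9.9, -8.
[... 521 characters left out ...]
19] [ 0.14  0.57 -0.81] [-0.27  0.81  0.52]
0.4 [ 15  -6 -49 -69 -39 -37] [0.233 0.178 0.124] [ 0.26  0.67 -0.69] [-0.35  0.74  0.58]
0.5 [ 11  -6 -51 -87 -36 -14] [0.255 0.217 0.14 ] [ 0.43  0.68 -0.59] [-0.4   0.73  0.56]
0.6 [   7   -5  -53 -106  -33    8] [0.297 0.231 0.158] [ 0.62  0.59 -0.52] [-0.39  0.8   0.46]
0.7 [   2   -5  -54 -125  -28   31] [0.345 0.218 0.171] [ 0.76  0.42 -0.5 ] [-0.29  0.9   0.32]
0.8 [  -2   -4  -56 -144  -22   53] [0.387 0.183 0.175] [ 0.82  0.2  -0.54] [-0.13  0.98  0.16]
0.9 [  -6   -4  -58 -162  -16   76] [0.413 0.135 0.169] [ 0.78  0.   -0.63] [0.01 1.   0.02]
1.0 [ -10   -3  -60 -181   -9   98] [0.422 0.086 0.157] [ 0.66 -0.12 -0.74] [ 0.09  0.99 -0.08]
```

Run:
```python
from kin import *
for x in (.43,.44):
 for z in (.016,.04,.06,.1,.14):
  for deg in (36,40,45,50,55,60,66):
      ph=np.radians(deg); P=np.array([x-.014*np.sin(ph),.083,z+.014*np.cos(ph)])
      q,e=ik(P,leanR(ph,-.018,1),[-14,15,-54,-162,-25,82])
      if e<2e-3: print(x,z,deg,np.round(q,1).tolist())
```

```text
0.43 0.016 36 [-15.7, 20.5, -59.4, -160.4, -26.3, 84.3]
0.43 0.04 36 [-13.2, 14.1, -54.0, -151.9, -15.3, 72.7]
0.43 0.04 40 [-16.5, 17.2, -60.5, -158.8, -28.3, 83.1]
0.43 0.06 40 [-14.5, 11.6, -56.2, -152.7, -19.0, 74.3]
0.43 0.1 45 [-13.1, 4.6, -54.0, -146.3, -15.5, 65.9]
0.43 0.14 50 [-11.0, -2.0, -51.6, -140.1, -11.9, 57.2]
0.43 0.14 55 [-18.0, 1.3, -60.2, -150.0, -28.6, 73.1]
0.44 0.016 36 [-15.0, 20.7, -57.9, -160.4, -25.1, 83.5]
0.44 0.04 36 [-12.6, 14.7, -52.6, -151.6, -14.3, 71.8]
0.44 0.04 40 [-15.8, 17.5, -59.1, -159.1, -27.2, 82.6]
0.44 0.06 40 [-13.9, 12.3, -54.9, -153.0, -18.4, 74.1]
0.44 0.1 45 [-12.8, 5.5, -53.2, -147.1, -15.5, 66.5]
0.44 0.1 50 [-17.6, 9.5, -61.1, -155.4, -31.7, 79.5]
0.44 0.14 50 [-11.1, -0.8, -51.1, -141.5, -12.5, 58.7]
0.44 0.14 55 [-17.5, 2.5, -59.5, -151.3, -28.9, 74.0]
```

Call:
carry_out([
  [[0, 1.5, 0, -0.05, 0.15, 0], [1, 4.5, -2, -0.1, 0.3, 0], [2, 4.5, -7, -0.1, 0.3, 0], [2.4, 4.5, -12, -0.1, 0.3, 0], [2.4, 4.5, -17, -0.1, 0.3, 0], [2.4, 4.5, -19.5, -0.1, 0.3, 0], [2.4, 4.5, -20, -0.1, 0.3, 0], [2.4, 4.5, -20, -0.1, 0.3, 0]],
])

```text
time_s: 23.2
tcp_pos: [0.4323, 0.0842, 0.0267]
ee_rot: [[0.019, 0.001, -1.0], [1.0, -0.0, 0.019], [-0.0, -1.0, -0.001]]
wrist_force: [0.1, 1.0, -0.7]
gripper_width: 0.57
```

Run:
```python
from h import *
s=mv(); print(np.round(s["joints"],1),np.round(s["ee_rot"],3).tolist()); T=cam("top"); crop(T,190,190,240,180,"t13.png");S=cam("scene"); crop(S,240,150,240,180,"s13.png")
```

```text
23.2 [0.4323 0.0842 0.0267] [ 0.09  1.   -0.75] 0.57
[ 3.230e+01  2.120e+01 -3.960e+01  1.000e-01 -2.920e+01 -1.235e+02] [[0.019, 0.001, -1.0], [1.0, -0.0, 0.019], [-0.0, -1.0, -0.001]]
t13.png 3.3333333333333335
s13.png 3.3333333333333335
```

View pics/s13.png

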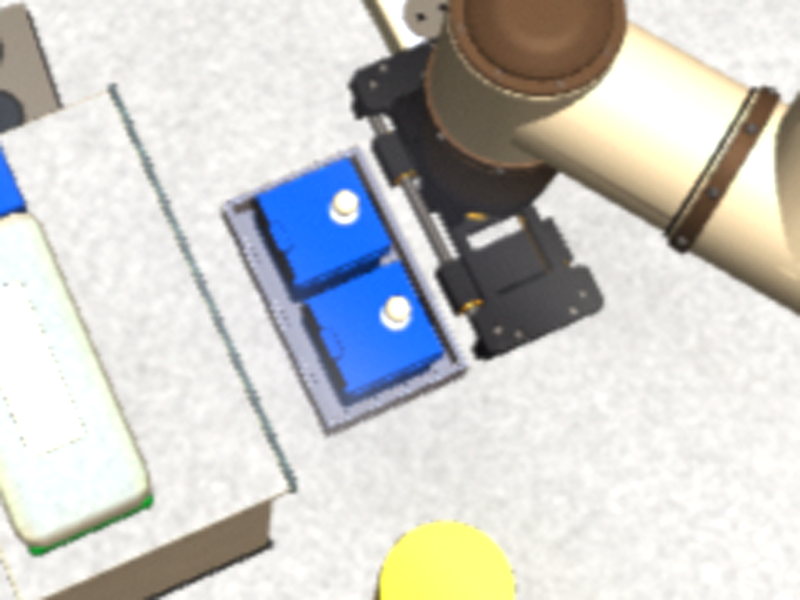

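View pics/t13.png

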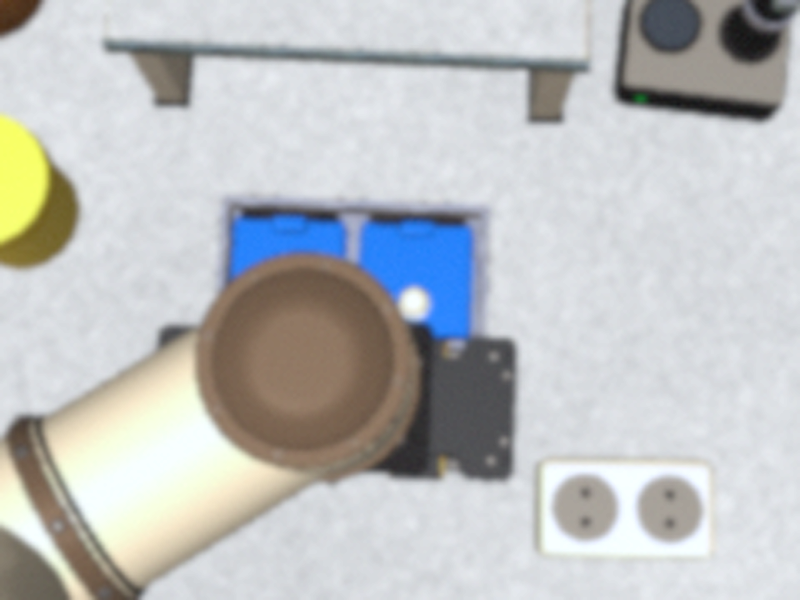

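Call:
carry_out([
  [[1, -0.02, 0, 0, 0, 0], [2, -0.04, 0, 0, 0, 0], [3, -0.06, 0, 0, 0, 0], [4, -0.08, 0, 0, 0, 0], [5, -0.1, 0, 0, 0, 0], [6, -0.12, 0, 0, 0, 0], [7, -0.14, 0, 0, 0, 0], [8, -0.16, 0, 0, 0, 0], [9, -0.18, 0, 0, 0, 0], [9.6, -0.2, 0, 0, 0, 0], [9.8, -0.2, 0, 0, 0, 0], [9.8, -0.2, 0, 0, 0, 0]],
])

```text
time_s: 24.8
tcp_pos: [0.5268, 0.0805, 0.0258]
ee_rot: [[0.022, -0.007, -1.0], [1.0, -0.002, 0.022], [-0.003, -1.0, 0.007]]
wrist_force: [-5.1, -0.5, 3.4]
gripper_width: 0.575
```

Run:
```python
from h import *
s=mv(); print(np.round(s["joints"],3).tolist(),np.round(s["ee_rot"],4).tolist());T=cam("top"); crop(T,190,160,240,180,"t14.png");S=cam("scene"); crop(S,220,150,240,180,"s14.png")
```

```text
24.8 [0.5268 0.0805 0.0258] [-5.07 -0.46  3.41] 0.575
[26.106, 27.818, -26.318, -0.08, -36.27, -117.286] [[0.0217, -0.0067, -0.9997], [0.9998, -0.0024, 0.0217], [-0.0025, -1.0, 0.0067]]
t14.png 3.3333333333333335
s14.png 3.3333333333333335
```

View pics/s14.png

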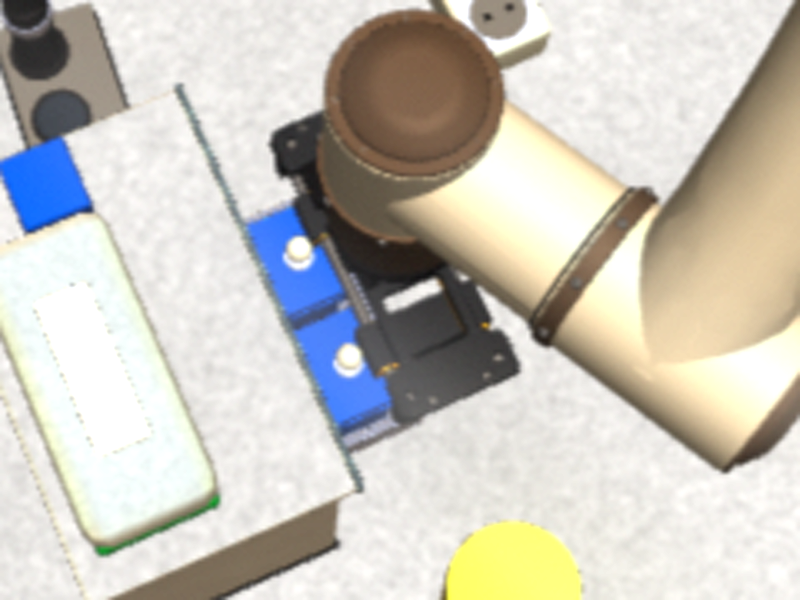

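View pics/t14.png

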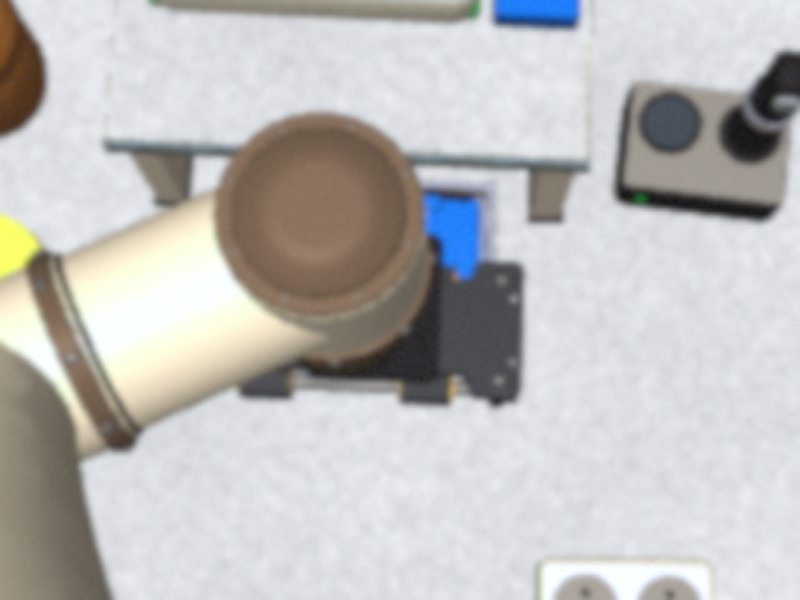

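Call:
carry_out([
  [[-0.5, 0, 0, 0, 0, 0], [-2, 0, 0, 0, 0, 0], [-4, 0, 1.5, 0, 0, 0], [-6, 0, 6, 0, 0, 0], [-7, 0, 11, 0, 0, 0], [-8, 0, 16, 0, 0, 0], [-8, 0, 20, 0, 0, 0], [-8, 0, 20, 0, 0, 0]],
])

```text
time_s: 25.9
tcp_pos: [0.4505, 0.0827, 0.2298]
ee_rot: [[0.019, 0.008, -1.0], [1.0, 0.004, 0.019], [0.004, -1.0, -0.008]]
wrist_force: [-0.4, 0.1, -0.1]
gripper_width: 0.579
```

```bash
cat > plan.py <<'E'
from h import *
from kin import *
s=sense(); q0=np.array(s["joints"]); P0,R0=F(q0); print(np.round(q0,2),P0-np.array(s["tcp_pos"]),np.abs(R0-np.array(s["ee_rot"])).max())
for x in(.47,.5):
 for z in(.06,.1,.14):
  for deg in(42,46,50,55,60):
    ph=np.radians(deg);q,e=ik(np.array([x-.014*np.sin(ph),.083,z+.014*np.cos(ph)]),leanR(ph,-.018,1),[-14,15,-54,-162,-25,82])
    if e<2e-3: print(x,z,deg,np.round(q,1).tolist())
E
python3 plan.py
```

```text
[ 3.0840e+01  5.6300e+00 -2.2760e+01  4.0000e-02 -6.1080e+01 -1.2198e+02] [-2.01162046e-04 -3.68114069e-06  7.29197944e-05] 2.220446049250313e-16
0.47 0.06 42 [-13.8, 15.3, -54.3, -157.2, -22.4, 78.3]
0.47 0.06 46 [-15.7, 18.3, -59.1, -161.0, -33.9, 84.3]
0.47 0.1 46 [-13.0, 8.7, -52.1, -151.7, -18.3, 71.3]
0.47 0.1 50 [-15.7, 11.5, -57.8, -157.4, -30.3, 79.8]
0.47 0.14 50 [-11.1, 2.5, -49.1, -144.9, -13.5, 62.2]
0.47 0.14 55 [-15.9, 5.6, -57.0, -154.4, -29.1, 75.9]
0.5 0.06 42 [-12.3, 16.9, -50.3, -157.5, -20.1, 77.2]
0.5 0.06 46 [-14.0, 19.3, -55.1, -161.8, -31.0, 83.3]
0.5 0.06 50 [-15.1, 22.7, -58.9, -163.7, -41.9, 86.9]
0.5 0.1 46 [-11.8, 11.0, -48.8, -152.9, -17.1, 71.4]
0.5 0.1 50 [-14.1, 13.4, -54.3, -158.8, -28.6, 79.7]
0.5 0.1 55 [-15.8, 17.6, -59.4, -162.0, -42.6, 85.1]
0.5 0.14 50 [-10.6, 5.4, -46.5, -147.3, -13.7, 64.3]
0.5 0.14 55 [-14.4, 8.2, -54.1, -156.7, -28.6, 77.0]
0.5 0.14 60 [-16.4, 12.5, -59.4, -160.2, -42.8, 83.1]
```

```bash
cat > plan2.py <<'E'
from h import *
from kin import *
import sys
q0=np.array(sense()["joints"]); P0,R0=F(q0)
ph=np.radians(54);qa,e=ik(np.array([.48-.014*np.sin(ph),.083,.13+.014*np.cos(ph)]),leanR(ph,-.018,1),[-14,10,-54,-157,-28,77]); print(np.round(qa,1),e)
def path(t):
    q=q0+(qa-q0)*t; q[1]-=float(sys.argv[2])*np.sin(np.pi*t); q[4]=q0[4]+(qa[4]-q0[4])*t-float(sys.argv[3])*np.sin(np.pi*t); return q
N=int(sys.argv[1]); pP,pR,pq=P0,R0,q0
for i in range(1,N+1):
    q=path(i/N);P,R=F(q); rv=Ro.from_matrix(R@R0.T).as_rotvec()
    wc=P-R[:,1]*PR[5]
    print(i,np.round((P-P0)*100,1).tolist(),np.round(rv,3).tolist(),"P",np.round(P,3),"ax",np.round(R[:,1],2),"dp",round(np.linalg.norm(P-pP)*1000),"da",round(np.degrees(np.linalg.norm(Ro.from_matrix(R@pR.T).as_rotvec())),1),"dq",round(np.abs(q-pq).max(),1),"wrist",np.round(wc,2),np.round(q).astype(int).tolist())
    pP,pR,pq=P,R,q
E
python3 plan2.py 22 4 5
```

```text
[ -15.5    8.1  -56.6 -156.1  -29.9   77.6] 1.0000333894311098e-12
1 [-3.0, 0.3, -2.2] [0.094, 0.051, 0.061] P [0.421 0.086 0.208] ax [-0.05  0.1  -0.99] dp 37 da 7.0 dq 9.1 wrist [0.43 0.06 0.5 ] [29, 5, -24, -7, -60, -113]
2 [-5.8, 1.0, -4.0] [0.195, 0.083, 0.118] P [0.393 0.093 0.19 ] ax [-0.09  0.19 -0.98] dp 34 da 6.9 dq 9.1 wrist [0.42 0.04 0.48] [27, 5, -26, -14, -60, -104]
3 [-8.4, 2.1, -5.5] [0.3, 0.095, 0.17] P [0.367 0.104 0.175] ax [-0.11  0.29 -0.95] dp 31 da 6.8 dq 9.1 wrist [0.4  0.02 0.45] [25, 4, -27, -21, -59, -95]
4 [-10.6, 3.5, -6.6] [0.406, 0.085, 0.216] P [0.344 0.118 0.164] ax [-0.12  0.39 -0.91] dp 29 da 6.6 dq 9.1 wrist [0.38 0.   0.43] [22, 4, -29, -28, -58, -86]
5 [-12.5, 5.1, -7.3] [0.509, 0.055, 0.256] P [0.325 0.134 0.157] ax [-0.11  0.48 -0.87] dp 26 da 6.5 dq 9.1 wrist [ 0.36 -0.01  0.41] [20, 4, -30, -35, -57, -77]
6 [-13.9, 6.9, -7.7] [0.605, 0.006, 0.289] P [0.311 0.152 0.153] ax [-0.08  0.57 -0.82] dp 23 da 6.5 dq 9.1 wrist [ 0.34 -0.01  0.39] [18, 3, -32, -43, -56, -68]
7 [-14.9, 8.8, -7.9] [0.692, -0.062, 0.314] P [0.301 0.17  0.151] ax [-0.04  0
[... 1798 characters left out ...]
.5 dq 9.1 wrist [0.2  0.07 0.3 ] [-7, 5, -50, -128, -38, 41]
19 [-0.4, 8.4, -6.2] [0.3, -1.038, 0.088] P [0.447 0.166 0.168] ax [ 0.84  0.29 -0.46] dp 28 da 6.5 dq 9.1 wrist [0.2  0.08 0.3 ] [-9, 6, -52, -135, -36, 50]
20 [0.7, 5.8, -7.0] [0.187, -1.023, 0.055] P [0.458 0.14  0.16 ] ax [ 0.85  0.18 -0.5 ] dp 30 da 6.5 dq 9.1 wrist [0.21 0.09 0.31] [-11, 7, -53, -142, -34, 59]
21 [1.5, 3.0, -8.0] [0.078, -0.988, 0.025] P [0.465 0.112 0.15 ] ax [ 0.84  0.08 -0.54] dp 31 da 6.5 dq 9.1 wrist [0.22 0.09 0.31] [-13, 7, -55, -149, -32, 69]
22 [1.8, 0.0, -9.2] [-0.021, -0.934, -0.001] P [0.469 0.083 0.138] ax [ 0.81 -0.01 -0.59] dp 32 da 6.5 dq 9.1 wrist [0.23 0.09 0.31] [-15, 8, -57, -156, -30, 78]
```

Call:
carry_out([
  [[-3.0, 0.3, -2.2, 0.094, 0.051, 0.061], [-5.8, 1.0, -4.0, 0.195, 0.083, 0.118], [-8.4, 2.1, -5.5, 0.3, 0.095, 0.17], [-10.6, 3.5, -6.6, 0.406, 0.085, 0.216], [-12.5, 5.1, -7.3, 0.509, 0.055, 0.256], [-13.9, 6.9, -7.7, 0.605, 0.006, 0.289], [-13.9, 6.9, -7.7, 0.605, 0.006, 0.289]],
])

```text
time_s: 26.78
tcp_pos: [0.3086, 0.1498, 0.148]
ee_rot: [[-0.242, -0.092, -0.966], [0.79, 0.559, -0.251], [0.563, -0.824, -0.063]]
wrist_force: [1.3, -0.4, 0.2]
gripper_width: 0.578
```

```bash
python3 plan2.py 16 2 3 | cut -d'w' -f1; python3 -c "
from h import *
s=mv();print(np.round(s['joints'],1))"
```

```text
[ -15.5    8.1  -56.6 -156.1  -29.9   77.6] 1.0000333894311098e-12
1 [-0.9, 1.9, -0.2] [0.095, -0.057, 0.005] P [0.299 0.168 0.146] ax [-0.05  0.63 -0.77] dp 21 da 6.4 dq 9.1 
2 [-1.4, 3.7, -0.2] [0.18, -0.127, -0.002] P [0.294 0.187 0.146] ax [ 0.01  0.7  -0.72] dp 19 da 6.3 dq 9.1 
3 [-1.4, 5.4, 0.1] [0.252, -0.209, -0.019] P [0.294 0.204 0.149] ax [ 0.08  0.75 -0.66] dp 17 da 6.3 dq 9.1 
4 [-1.0, 6.9, 0.6] [0.307, -0.301, -0.046] P [0.299 0.219 0.153] ax [ 0.16  0.78 -0.61] dp 16 da 6.3 dq 9.1 
5 [-0.1, 8.1, 1.1] [0.343, -0.399, -0.082] P [0.307 0.231 0.159] ax [ 0.25  0.79 -0.55] dp 16 da 6.3 dq 9.1 
6 [1.2, 8.9, 1.7] [0.36, -0.5, -0.125] P [0.32  0.239 0.165] ax [ 0.34  0.79 -0.51] dp 16 da 6.4 dq 9.1 
7 [2.8, 9.3, 2.2] [0.354, -0.601, -0.175] P [0.336 0.243 0.17 ] ax [ 0.44  0.77 -0.47] dp 17 da 6.4 dq 9.1 
8 [4.6, 9.2, 2.7] [0.326, -0.697, -0.228] P [0.354 0.242 0.174] ax [ 0.53  0.72 -0.44] dp 19 da 6.4 dq 9.1 
9 [6.6, 8.7, 3.0] [0.276, -0.785, -0.283] P [0.374 0.237 0.177] ax [ 0.62  0.66 -0.42] dp 21 da 6.5 dq 9.1 
10 [8.6, 7.6, 3.1] [0.207, -0.86, -0.338] P [0.394 0.226 0.179] ax [ 0.69  0.59 -0.42] dp 23 da 6.5 dq 9.1 
11 [10.5, 6.1, 3.0] [0.119, -0.919, -0.39] P [0.414 0.21  0.178] ax [ 0.76  0.5  -0.42] dp 25 da 6.6 dq 9.1 
12 [12.3, 4.1, 2.6] [0.017, -0.961, -0.437] P [0.431 0.191 0.174] ax [ 0.81  0.4  -0.44] dp 27 da 6.6 dq 9.1 
13 [13.8, 1.7, 2.0] [-0.094, -0.981, -0.477] P [0.446 0.167 0.168] ax [ 0.84  0.29 -0.46] dp 28 da 6.6 dq 9.1 
14 [14.9, -0.9, 1.2] [-0.211, -0.981, -0.509] P [0.458 0.141 0.16 ] ax [ 0.85  0.19 -0.5 ] dp 30 da 6.6 dq 9.1 
15 [15.7, -3.7, 0.2] [-0.329, -0.96, -0.533] P [0.465 0.113 0.15 ] ax [ 0.84  0.08 -0.54] dp 31 da 6.6 dq 9.1 
16 [16.0, -6.7, -1.0] [-0.442, -0.919, -0.546] P [0.469 0.083 0.138] ax [ 0.81 -0.01 -0.59] dp 32 da 6.5 dq 9.1 
26.77 [0.3086 0.1498 0.148 ] [ 1.33 -0.42  0.16] 0.578
[ 18.3   3.7 -32.3 -42.3 -56.2 -67.6]
```

Branch tracking works. Continue.

Call:
carry_out([
  [[-0.9, 1.9, -0.2, 0.095, -0.057, 0.005], [-1.4, 3.7, -0.2, 0.18, -0.127, -0.002], [-1.4, 5.4, 0.1, 0.252, -0.209, -0.019], [-1.0, 6.9, 0.6, 0.307, -0.301, -0.046], [-0.1, 8.1, 1.1, 0.343, -0.399, -0.082], [1.2, 8.9, 1.7, 0.36, -0.5, -0.125], [2.8, 9.3, 2.2, 0.354, -0.601, -0.175], [4.6, 9.2, 2.7, 0.326, -0.697, -0.228], [6.6, 8.7, 3.0, 0.276, -0.785, -0.283], [8.6, 7.6, 3.1, 0.207, -0.86, -0.338], [10.5, 6.1, 3.0, 0.119, -0.919, -0.39], [12.3, 4.1, 2.6, 0.017, -0.961, -0.437], [13.8, 1.7, 2.0, -0.094, -0.981, -0.477], [14.9, -0.9, 1.2, -0.211, -0.981, -0.509], [15.7, -3.7, 0.2, -0.329, -0.96, -0.533], [16.0, -6.7, -1.0, -0.442, -0.919, -0.546], [16.0, -6.7, -1.0, -0.442, -0.919, -0.546]],
])

```text
time_s: 28.9
tcp_pos: [0.4701, 0.0841, 0.1387]
ee_rot: [[0.014, 0.809, -0.587], [1.0, -0.012, 0.007], [-0.002, -0.587, -0.809]]
wrist_force: [-1.0, 0.7, 0.4]
gripper_width: 0.574
```

```bash
cat > plan3.py <<'E'
from h import *
from kin import *
s=mv();q0=np.array(s['joints']);print(np.round(q0,1));R0=np.array(s["ee_rot"]);P0=np.array(s["tcp_pos"]);print(np.round(R0,3).tolist())
def tgt(x,z,deg,y=.081,yaw=-.02):
    global q0
    ph=np.radians(deg);P=np.array([x-.014*np.sin(ph),y,z+.014*np.cos(ph)]);R=leanR(ph,yaw,1)
    q,e=ik(P,R,q0); 
    print((x,z,deg),np.round((P-P0)*100,2).tolist(),np.round(Ro.from_matrix(R@R0.T).as_rotvec(),3).tolist(),round(e,4),np.round(q).astype(int).tolist()); q0=q
E
cat > p3a.py <<'E'
from plan3 import *
for a in((.485,.12,53),(.49,.10,51),(.495,.08,49),(.50,.06,47),(.505,.04,46),(.505,.025,45),(.505,.017,45)): tgt(*a)
T=cam("top"); crop(T,190,160,240,180,"t15.png");S=cam("scene"); crop(S,220,150,240,180,"s15.png")
E
python3 p3a.py
```

```text
28.9 [0.4701 0.0841 0.1387] [-0.96  0.7   0.37] 0.574
[ -15.3    8.2  -56.6 -156.3  -30.2   78. ]
[[0.014, 0.809, -0.587], [1.0, -0.012, 0.007], [-0.002, -0.587, -0.809]]
(0.485, 0.12, 53) [0.38, -0.31, -1.03] [0.002, 0.018, -0.006] 0.0 [-16, 10, -56, -157, -31, 79]
(0.49, 0.1, 51) [0.91, -0.31, -2.99] [0.003, 0.053, -0.006] 0.0 [-15, 14, -57, -159, -32, 81]
(0.495, 0.08, 49) [1.44, -0.31, -4.96] [0.003, 0.088, -0.006] 0.0 [-15, 17, -56, -161, -33, 83]
(0.5, 0.06, 47) [1.97, -0.31, -6.92] [0.004, 0.123, -0.006] 0.0 [-15, 20, -56, -162, -34, 84]
(0.505, 0.04, 46) [2.49, -0.31, -8.9] [0.004, 0.14, -0.006] 0.0 [-14, 24, -56, -164, -37, 86]
(0.505, 0.025, 45) [2.5, -0.31, -10.38] [0.004, 0.158, -0.006] 0.0 [-14, 26, -57, -165, -38, 87]
(0.505, 0.017, 45) [2.5, -0.31, -11.18] [0.004, 0.158, -0.006] 0.0 [-14, 28, -57, -165, -41, 88]
t15.png 3.3333333333333335
s15.png 3.3333333333333335
```

View pics/s15.png

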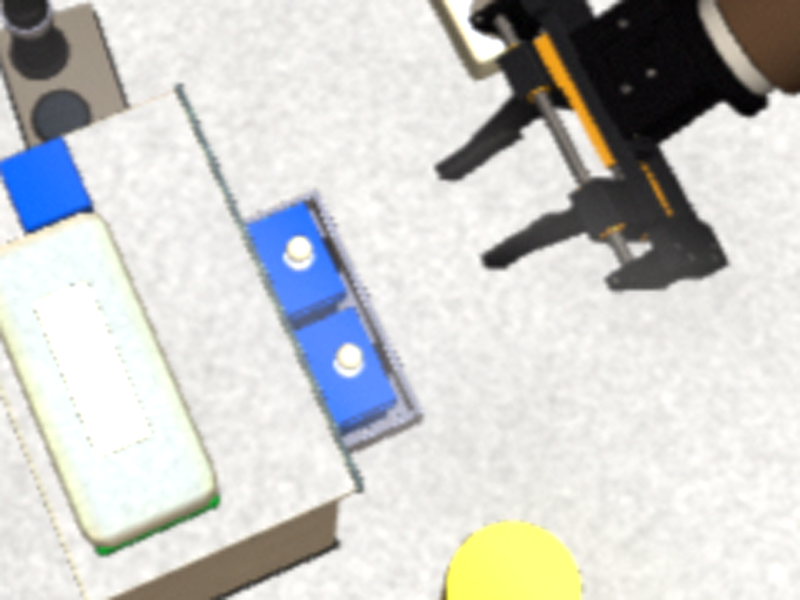

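View pics/t15.png

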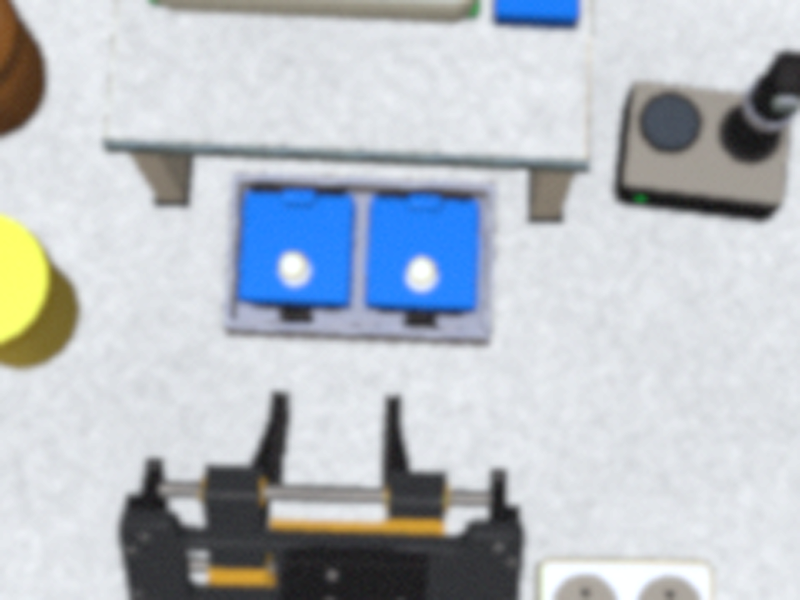

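Run:
```python
from h import *
T=cam("top");S=cam("scene");a=800/240
fb=lambda u,v:full(u,v,(190,160),a); fs=lambda u,v:full(u,v,(220,150),a)
x=fittray([(T,"RL",fb(238,174)),(T,"RR",fb(494,181)),(T,"FR",fb(489,340)),(T,"FL",fb(227,329)),(S,"FL",fs(421,415)),(S,"FR",fs(316,192))],[.58,.08,-.02])
b=np.array([.678,.0799])+.016*np.array([np.cos(-.0199),np.sin(-.0199)]); d=x[:2]-b; c,s=np.cos(-.0199),np.sin(-.0199)
print("in bay",c*d[0]+s*d[1],-s*d[0]+c*d[1])
print(proj(T,place([[-.06,.106,0],[-.06,-.106,0]],.678,.0799,-.0199)),fb(188,206),fb(530,221))
```

```text
tray [ 0.5864  0.0778 -0.0205] [-1.5 -0.7  1.2  0.3  1.2 -0.4 -1.1 -0.1  0.9  0.1 -0.  -0.6]
in bay -0.10750339063176542 -0.0039582383552772965
[[245.99510615 221.92819068]
 [348.85715517 225.79612354]] (246.05, 221.45) (348.65, 225.95)
```

Call:
carry_out([
  [[0.4, -0.3, -1.0, 0.002, 0.018, -0.006], [0.9, -0.3, -3.0, 0.003, 0.053, -0.006], [1.4, -0.3, -5.0, 0.003, 0.088, -0.006], [2.0, -0.3, -6.9, 0.004, 0.123, -0.006], [2.5, -0.3, -8.9, 0.004, 0.14, -0.006], [2.5, -0.3, -10.4, 0.004, 0.158, -0.006], [2.5, -0.3, -11.1, 0.004, 0.158, -0.006], [2.5, -0.3, -11.1, 0.004, 0.158, -0.006]],
])

```text
time_s: 30.1
tcp_pos: [0.495, 0.081, 0.0273]
ee_rot: [[0.02, 0.706, -0.708], [1.0, -0.015, 0.013], [-0.002, -0.708, -0.706]]
wrist_force: [0.1, 0.6, 1.0]
gripper_width: 0.578
```

```bash
cat > p3b.py <<'E'
from plan3 import *
for x in(.53,.56,.59,.62,.638,.645): tgt(x,.016,45,.081-.02*(x-.505))
T=cam("top"); crop(T,190,160,240,180,"t16.png");S=cam("scene"); crop(S,220,150,240,180,"s16.png")
E
python3 p3b.py
```

```text
30.1 [0.495  0.081  0.0273] [0.11 0.58 1.  ] 0.578
[ -14.5   28.3  -57.7 -165.7  -41.1   88.8]
[[0.02, 0.706, -0.708], [1.0, -0.015, 0.013], [-0.002, -0.708, -0.706]]
(0.53, 0.016, 45) [2.51, -0.05, -0.14] [0.002, -0.001, -0.0] 0.0 [-13, 29, -54, -166, -37, 87]
(0.56, 0.016, 45) [5.51, -0.11, -0.14] [0.002, -0.001, -0.0] 0.0 [-12, 29, -49, -166, -34, 86]
(0.59, 0.016, 45) [8.51, -0.17, -0.14] [0.002, -0.001, -0.0] 0.0 [-11, 30, -45, -166, -30, 85]
(0.62, 0.016, 45) [11.51, -0.23, -0.14] [0.002, -0.001, -0.0] 0.0 [-10, 31, -41, -165, -27, 84]
(0.638, 0.016, 45) [13.31, -0.27, -0.14] [0.002, -0.001, -0.0] 0.0 [-10, 31, -38, -165, -25, 83]
(0.645, 0.016, 45) [14.01, -0.28, -0.14] [0.002, -0.001, -0.0] 0.0 [-10, 32, -37, -165, -24, 82]
t16.png 3.3333333333333335
s16.png 3.3333333333333335
```

View pics/t16.png

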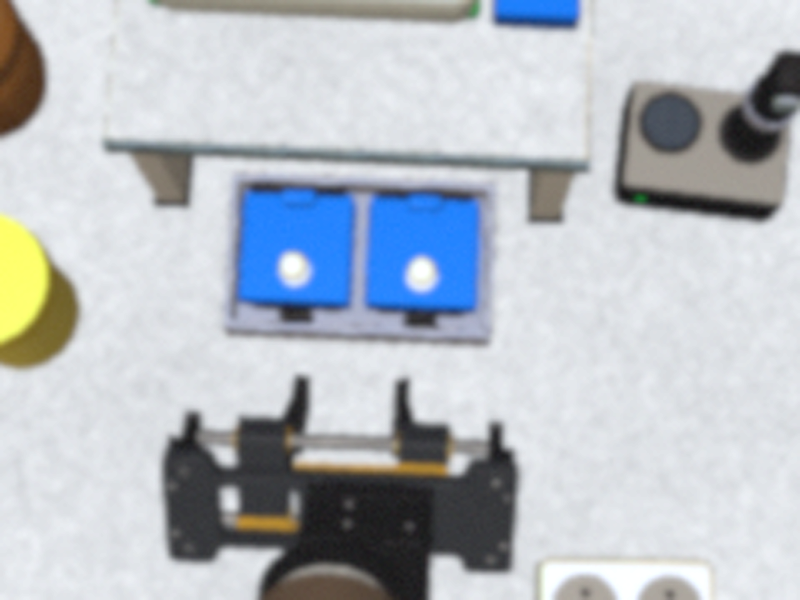

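View pics/s16.png

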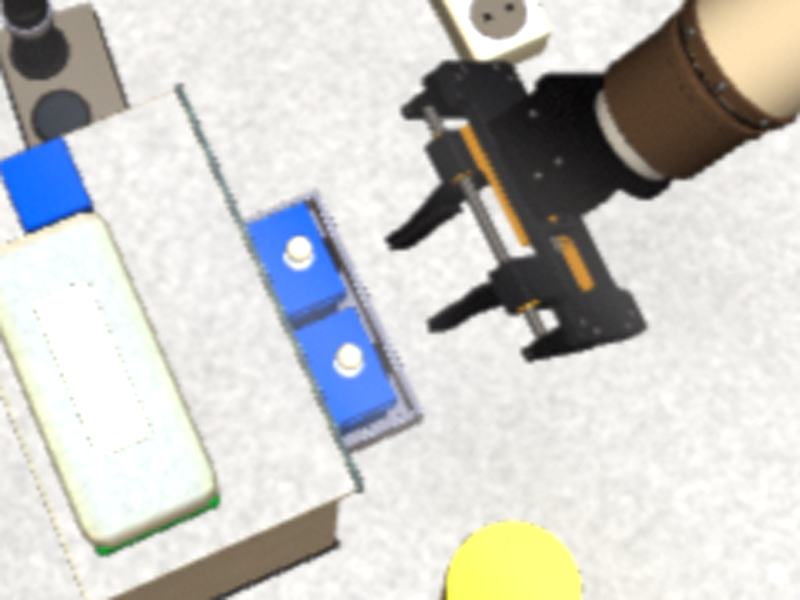

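Call:
carry_out([
  [[1, 0, -0.1, 0, 0, 0], [2, 0, -0.1, 0, 0, 0], [3, 0, -0.1, 0, 0, 0], [4, 0, -0.1, 0, 0, 0], [5, 0, -0.1, 0, 0, 0], [6, 0, -0.1, 0, 0, 0], [7, 0, -0.1, 0, 0, 0], [8, 0, -0.1, 0, 0, 0], [9, 0, -0.1, 0, 0, 0], [9.5, 0, -0.1, 0, 0, 0], [9.5, 0, -0.1, 0, 0, 0]],
])

```text
time_s: 31.58
tcp_pos: [0.5894, 0.0815, 0.027]
ee_rot: [[0.018, 0.706, -0.708], [1.0, -0.015, 0.011], [-0.003, -0.708, -0.706]]
wrist_force: [-3.8, 1.0, 0.6]
gripper_width: 0.578
```

```bash
cat > p3c.py <<'E'
from plan3 import *
T=cam("top"); crop(T,190,130,240,180,"t17.png");S=cam("scene"); crop(S,220,150,240,180,"s17.png");W=cam("wrist");cv2.imwrite("pics/w17.png",cv2.convertScaleAbs(W["image"][:,:,::-1],alpha=1.5))
E
python3 p3c.py
```

```text
31.57 [0.5894 0.0815 0.027 ] [-3.78  1.    0.6 ] 0.578
[ -10.7   29.9  -44.3 -166.3  -29.4   85. ]
[[0.018, 0.706, -0.708], [1.0, -0.015, 0.011], [-0.003, -0.708, -0.706]]
t17.png 3.3333333333333335
s17.png 3.3333333333333335
```

View pics/t17.png

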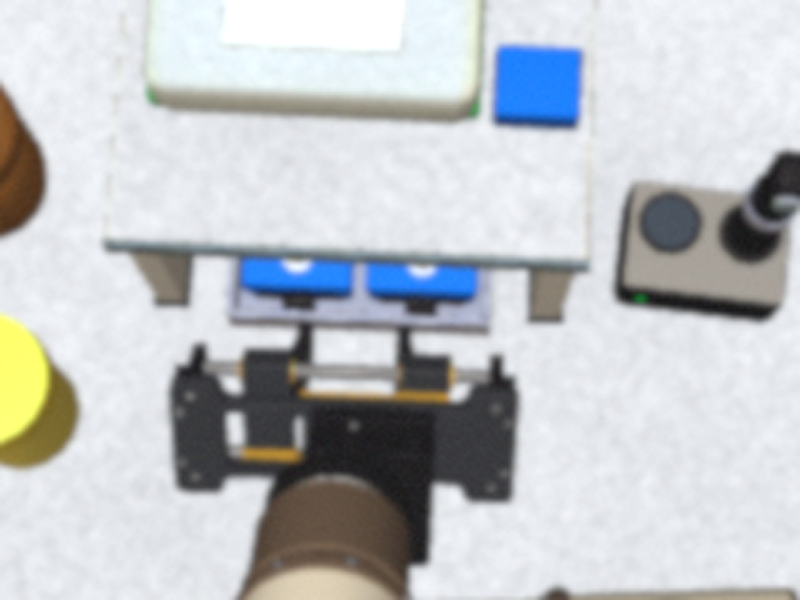

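View pics/s17.png

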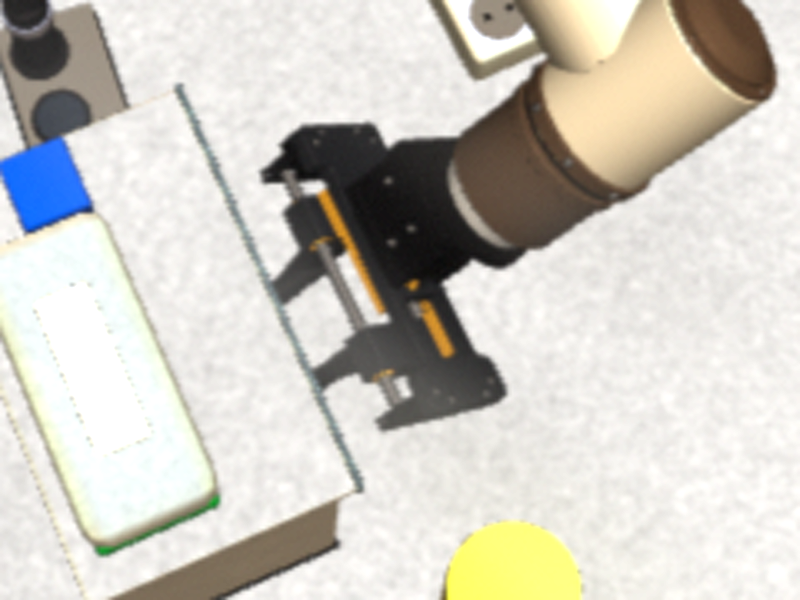

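View pics/w17.png

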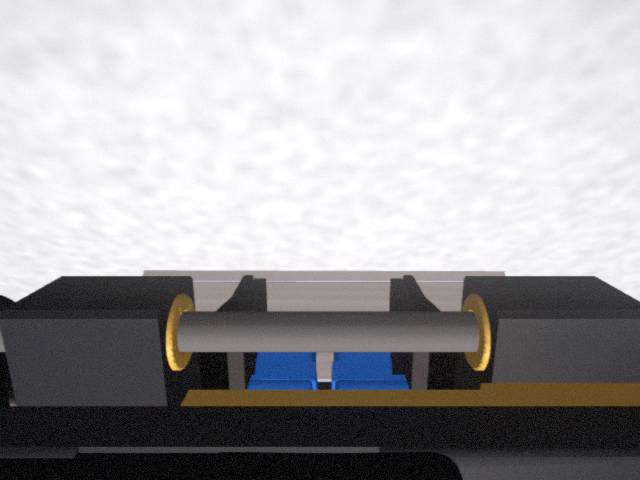

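Run:
```python
from h import *
from kin import *
T=cam("top");a=800/240
f=lambda u,v:full(u,v,(190,130),a)
for n,p in(("Lprong out",(188,348)),("Rprong out",(503,358)),("Lplate",(172,380)),("Rplate",(517,385))):
    print(n,[np.round(ray(T,f(*p),z)[:2],4).tolist() for z in(.06,.09,.12)])
print("rim",[np.round(ray(T,f(*p),.028)[:2],4) for p in((229,319),(489,329))])
print("legs inner front",place([[-.06,.106,0],[-.06,-.106,0]],.678,.0799,-.0199)[:,:2])
s=sense();R=np.array(s["ee_rot"]);P=np.array(s["tcp_pos"])
print("tip",P+R[:,1]*.014)
for sx in(-1,1):
  for sz in(-1,1): print(sx,sz,np.round(P+R@[sx*.095,-.056,sz*.0375],3))
```

```text
Lprong out [[0.5816, 0.1772], [0.5751, 0.1729], [0.5685, 0.1686]]
Rprong out [[0.579, -0.0052], [0.5726, -0.0037], [0.5662, -0.0023]]
Lplate [[0.5625, 0.1856], [0.5566, 0.181], [0.5507, 0.1765]]
Rplate [[0.5632, -0.0134], [0.5573, -0.0117], [0.5514, -0.01]]
rim [array([0.6068, 0.158 ]), array([0.6035, 0.0019])]
legs inner front [[ 0.62012114  0.18707293]
 [ 0.61590262 -0.02488509]]
tip [0.59938624 0.08118999 0.0170844 ]
-1 -1 [ 0.575 -0.013  0.093]
-1 1 [ 0.522 -0.012  0.04 ]
1 -1 [0.578 0.177 0.093]
1 1 [0.525 0.178 0.04 ]
```

Call:
carry_out([
  [[0.8, 0, 0, 0, 0, 0], [1.6, 0, 0, 0, 0, 0], [2.4, -0.05, 0, 0, 0, 0], [3.0, -0.05, 0, 0, 0, 0], [3.4, -0.05, 0, 0, 0, 0], [3.6, -0.05, 0, 0, 0, 0], [3.6, -0.05, 0, 0, 0, 0]],
])

```text
time_s: 32.65
tcp_pos: [0.6254, 0.0804, 0.0266]
ee_rot: [[0.02, 0.706, -0.708], [1.0, -0.016, 0.012], [-0.002, -0.708, -0.706]]
wrist_force: [-3.8, 0.4, 1.2]
gripper_width: 0.577
```

Call:
carry_out([
  [[0.2, 0, 0, 0, 0, 0], [0.2, 0, 0, 0, 0, 0]],
])

```text
time_s: 32.9
tcp_pos: [0.6274, 0.0804, 0.0266]
ee_rot: [[0.02, 0.706, -0.708], [1.0, -0.016, 0.012], [-0.002, -0.708, -0.706]]
wrist_force: [-5.4, -1.3, 1.3]
gripper_width: 0.569
```

Call:
carry_out([
  [[0.2, 0, 0, 0, 0, 0], [0.2, 0, 0, 0, 0, 0]],
])

```text
time_s: 33.15
tcp_pos: [0.6291, 0.0805, 0.0266]
ee_rot: [[0.02, 0.706, -0.708], [1.0, -0.016, 0.012], [-0.002, -0.709, -0.706]]
wrist_force: [-6.0, 0.3, 2.6]
gripper_width: 0.576
```

Call:
carry_out([
  [[0.2, 0, 0, 0, 0, 0], [0.2, 0, 0, 0, 0, 0]],
])

```text
time_s: 33.4
tcp_pos: [0.6297, 0.0807, 0.0264]
ee_rot: [[0.019, 0.704, -0.71], [1.0, -0.015, 0.012], [-0.002, -0.71, -0.704]]
wrist_force: [-11.6, -0.2, 7.6]
gripper_width: 0.578
```

Call:
carry_out([
  [[0.2, 0, 0, 0, 0, 0], [0.2, 0, 0, 0, 0, 0]],
])

```text
time_s: 33.65
tcp_pos: [0.6299, 0.081, 0.0258]
ee_rot: [[0.018, 0.702, -0.712], [1.0, -0.015, 0.011], [-0.003, -0.712, -0.703]]
wrist_force: [-16.9, -0.6, 10.4]
gripper_width: 0.576
```

Call:
carry_out([
  [[-0.3, 0, 0, 0, 0, 0], [-0.6, 0, 0, 0, 0, 0], [-1.5, 0, 0, 0, 0, 0], [-3, 0, 0, 0, 0, 0], [-4.5, 0, 0, 0, 0, 0], [-6, 0, 0, 0, 0, 0], [-8, 0, 0, 0, 0, 0], [-10, 0, 0.5, 0, 0, 0], [-12, 0, 1, 0, 0, 0], [-12, 0, 1, 0, 0, 0]],
])

```text
time_s: 34.9
tcp_pos: [0.5129, 0.0804, 0.0374]
ee_rot: [[0.02, 0.707, -0.707], [1.0, -0.016, 0.013], [-0.002, -0.707, -0.707]]
wrist_force: [-0.2, 0.7, -0.1]
gripper_width: 0.572
```

Run:
```python
from h import *
s=mv()
T=cam("top"); crop(T,190,110,240,180,"t18.png");S=cam("scene"); crop(S,220,150,240,180,"s18.png");W=cam("wrist");cv2.imwrite("pics/w18.png",cv2.convertScaleAbs(W["image"][:,:,::-1],alpha=1.8))
b=place([[-.048,.08,.028],[-.048,-.08,.028],[-.048,.08,0],[-.048,-.08,0]],.694,.0796,-.02)
print(proj(W,b).round(1).tolist(),proj(T,b).round(1).tolist())
```

```text
34.9 [0.5129 0.0804 0.0374] [-0.16  0.65 -0.14] 0.572
t18.png 3.3333333333333335
s18.png 3.3333333333333335
[[456.5, 369.4], [211.4, 369.0], [450.4, 327.7], [217.1, 327.3]] [[257.9, 205.6], [337.2, 208.6], [259.4, 209.3], [336.6, 212.2]]
```

View pics/t18.png

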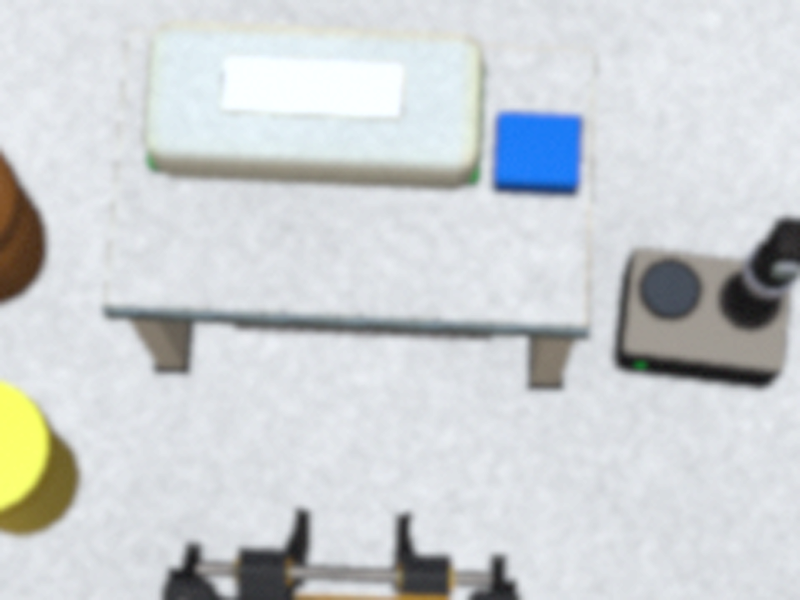

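View pics/w18.png

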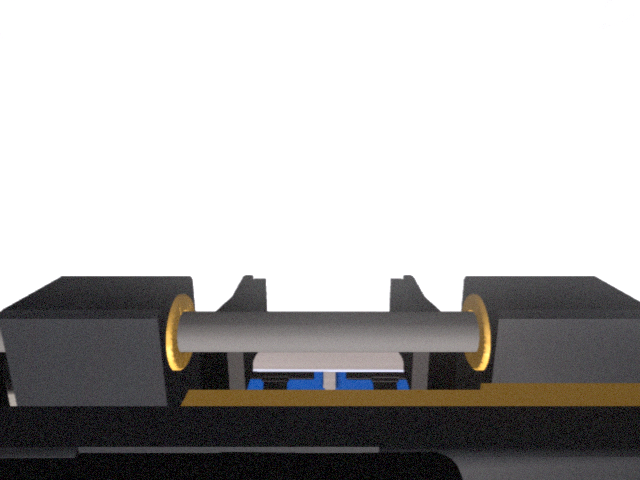

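Run:
```python
from h import *
W=cam("wrist")
for u in(270,385): print(np.round(ray(W,(u,370),.028),4))
s=mv(); print(ticket.finish_job())
```

```text
[0.6478 0.0386 0.028 ]
[0.6487 0.1141 0.028 ]
35.1 [0.5155 0.0801 0.0374] [-0.36 -0.75 -0.3 ] 0.577
the job is handed in; nothing more can be done
None
```

I cleared the table as asked and handed the job in at 35.1 s; `finish_job` gave no verdict.

- **Lids:** The left lid held when tugged: the force reached 5 to 7 N within about 1.4 mm. That is above the 5 N at which tipping can start, so the tray may have rocked slightly. The right lid swung up about 7 mm at about 2 N, so its catch was open. I pressed it down; it gave way at about 9 N, and I carried on to 14 N to make sure. A second tug then held at about 5 N within 0.6 mm.
- **Tray:** I pushed it by its rim with two spread fingers, sideways through the gap, then forward with the tool upright. For the last stretch I leaned the tool back 45°. It stopped against the rail, with the push force rising from about 4 to 17 N while the tool barely moved.
- **Final checks:**
  - The wrist camera puts the front rim at x ≈ 0.648 m, against 0.646 m expected.
  - The top view shows the rim within about 2 mm of the bay's middle and square to the shelf.
  - The gripper was about 12 cm back and touching nothing.
- **Not confirmed:** Under the deck I could not see the knobs, so "both lids caught" rests on the tugs, not on a final look. Measuring the knob heights from the pictures was only good to a few millimetres: it showed the right knob drop about 4 mm after the press, but still read it 3 mm above the left one. The charger, tub and jar looked unmoved in the pictures, but I did not measure them at the end. The strip box and outlet were outside the last pictures I viewed.

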